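Unbar the bamboo rack, slide the canisters in, bar it again

TASK

Draw the guard rod clear of the end posts of the bamboo rack. Slide all the squat canisters that stand on the counter into the rack through its open end, pushing them along the counter without lifting or tipping them; when every one of them is in, bar the rack behind them again: pass the rod from the near side through the holes in both posts until its handle meets the near post, and let go. Leave the mug, shaker and baster bulb where they stand.

Things in the scene. Friction and masses are not known exactly. Their poses are not given: they have to be found in the camera images.
- tin1_mid (a point): squat round canister standing on the counter: brushed metal with a flat bamboo lid, 84 mm across, 66 mm tall, about 0.35 kg (0.25 to 0.5). The point is its centre, 33 mm above the counter; z up. Too wide to grip; slides on the counter. Two to four of the canisters are there; an absent one reads None.
- tin2_mid (a point): squat round canister standing on the counter: brushed metal with a flat bamboo lid, 84 mm across, 66 mm tall, about 0.35 kg (0.25 to 0.5). The point is its centre, 33 mm above the counter; z up. Too wide to grip; slides on the counter. Two to four of the canisters are there; an absent one reads None.
- tin3_mid (a point): squat round canister standing on the counter: brushed metal with a flat bamboo lid, 84 mm across, 66 mm tall, about 0.35 kg (0.25 to 0.5). The point is its centre, 33 mm above the counter; z up. Too wide to grip; slides on the counter. Two to four of the canisters are there; an absent one reads None.
- tin4_mid (a point): squat round canister standing on the counter: brushed metal with a flat bamboo lid, 84 mm across, 66 mm tall, about 0.35 kg (0.25 to 0.5). The point is its centre, 33 mm above the counter; z up. Too wide to grip; slides on the counter. Two to four of the canisters are there; an absent one reads None.
- rack: low bamboo canister rack fixed to the counter: a straight lane with no floor, open at one end. Origin: on the counter, middle of the open end, between the two end posts. +y points into the lane, +x across it to the far side, z up. Inside 96 mm wide (x -48 to 48); side rails 8 mm thick, 55 mm high, from y = 16 mm to the end stop at y = 375 mm: room for four canisters in a row.
- eye_front (a point): centre of the brass-rimmed round hole (18 mm) through the near end post, at x = -52, y = 0, z = 45 mm in the rack frame; axes as the rack, hole along x. The post is 64 mm tall, 32 mm wide along y (-16 to 16), 8 mm thick; outer face at x = -56 mm.
- eye_back (a point): centre of the like hole (18 mm) through the far end post, at x = 52, y = 0, z = 45 mm in the rack frame; axes as the rack. Same post size; outer face at x = 56 mm.
- rod_grip (a point): guard rod, 174 mm long, 0.11 kg, at the start kept loose in the holes of the two end posts, handle on the near side: flat dark wooden handle 48 mm long, 26 mm wide, 16 mm high, then a round steel shaft 12 mm thick, 126 mm long, tip slightly tapered. The point is the centre of the handle (8 mm above the counter when it lies flat); x points along the rod to its tip, z up.
- rod_shoulder (a point): same rod: on its axis where handle and shaft meet, 24 mm from the handle centre
- rod_tip (a point): same rod: the end of the shaft, on the axis, 150 mm from the handle centre
- mug: white mug, 82 wide (handle on its +y side) and 92 tall (mm); belongs where it stands. Origin at the centre of its underside.
- shaker: tall steel cocktail shaker with cap, 86 wide, 206 tall (mm); belongs where it stands. Origin at the centre of its underside.
- baster_bulb: dark silicone baster bulb standing on its neck, 62 wide, 84 tall (mm); belongs where it stands. Origin at the centre of its underside.
Mind the look-alikes: they are no part of the job. What is shaped like the part that bears tin4_mid but green or turquoise is not meant.

How it is judged (in metres and radians):
On the way, in this order (a step that is already met when the one before it is completed fails the run):
1. the guard rod is drawn out of both posts (x of rod_tip in the frame of rack below -0.06 m), for 0.2 s.
2. every canister is in the rack, past the line of the two holes (y of tin1_mid in the frame of rack between 0.045 and 0.345 m and x of tin1_mid in the frame of rack between -0.015 and 0.015 m and height (world z) of each of tin1_mid, tin2_mid, tin3_mid, tin4_mid below 0.045 m and angle between each of tin1_mid, tin2_mid, tin3_mid, tin4_mid's own z axis and vertical below 0.15 rad and y of tin2_mid in the frame of rack between 0.045 and 0.345 m and x of tin2_mid in the frame of rack between -0.015 and 0.015 m and y of tin3_mid in the frame of rack between 0.045 and 0.345 m and x of tin3_mid in the frame of rack between -0.015 and 0.015 m and y of tin4_mid in the frame of rack between 0.045 and 0.345 m and x of tin4_mid in the frame of rack between -0.015 and 0.015 m), for 0.2 s.
3. the guard rod is through both holes with its handle at the near post (x of rod_tip in the frame of rack above 0.059 m and x of rod_shoulder in the frame of rack above -0.066 m and y of rod_tip in the frame of rack between -0.009 and 0.009 m and z of rod_tip in the frame of rack between 0.036 and 0.054 m and y of rod_shoulder in the frame of rack between -0.009 and 0.009 m and z of rod_shoulder in the frame of rack between 0.036 and 0.054 m), for 0.2 s.
At the end, for the whole second after the job is handed in: Every canister present stands upright on the counter inside the rack, its centre at least 45 mm beyond the line of the holes; the rod's axis passes through both 18 mm holes from the near side (within 9 mm of their centres), its tip clear out of the far post, its handle within 10 mm of the near post (all of step 2 and all of step 3); the robot touches nothing.
It fails at once if the mug, shaker or baster bulb is shifted by more than 4 cm or knocked over (distance of any of mug, shaker, baster_bulb from where it was at the start of the episode above 0.04 m or angle between any of mug, shaker, baster_bulb's own z axis and vertical above 0.4 rad).
It fails at once if a canister is lifted off the counter or tipped over (height (world z) of any of tin1_mid, tin2_mid, tin3_mid, tin4_mid above 0.063 m or angle between any of tin1_mid, tin2_mid, tin3_mid, tin4_mid's own z axis and vertical above 0.6 rad).
Of tin1, tin2, tin3, tin4 only 2 to 4 are there at a start; the rules pass over those that are not, and their reading is None.
At some moment in a run one of tin1, tin2, tin3, tin4 may be knocked a few centimetres aside while the robot is not near it.
Once in a run the grip may slacken for a moment while it holds something.
It also fails if it takes over 210 s, if anything falls off the work surface, if the arm or the gripper's body presses on something with over 40 N, if the wrist force passes 120 N, or if a joint passes its speed limit or range.

ROBOT

A 7-joint arm with a two-finger parallel gripper is mounted at the origin on the work surface. World frame = base frame: x ahead of the robot, y to its left, z up, the work surface at z = 0. Lengths are in m, angles in degrees, forces in N, time in s.
With the tool pointing down it reaches from about 0.425 to 0.875 m from the base axis. Payload 4.7 kg.
Tool frame: the origin (TCP) lies at the very end of the fingers, on their centre line; the grasp point (between the pads) lies env.grip_point_offset behind it (env.grip_point_offset is the distance from the TCP to the grasp point, in m); z points along the fingers, y is the direction in which the jaws open and shut (so a half turn about z gives the same grasp; the last joint's range is limited). The gripper opens to 87 mm and grips with 3 to 60 N. Pads are 19 mm wide; open, the fingers measure 117 mm over their backs; the gripper's body (75 mm by 190 mm) begins 51 mm behind the grasp point.
Start: joints at [-73.39, 18.392, -4.016, 83.108, 1.295, 78.541, -3.26], TCP at [0.177, 0.625, 0.223] pointing down, gripper open.
Joint ranges: [-163.93, 163.93], [-17.29, 119.83], [-79.2, 71.16], [3.27, 140.29], [-89.18, 269.18], [5.43, 117.66], [-154.24, 154.24]. Speed limits (degrees/s): [147.25, 147.25, 180, 180, 180, 180, 180].

INTERFACE

Orientations are given as [roll, pitch, yaw] about the fixed x, y, z axes, in that order (R = Rz(yaw) Ry(pitch) Rx(roll)).
In Python, from cell import env gives the robot as it stands.
- The arm moves only by the tool send_rows, never from a script. Its argument "plan" is a list of rows, each a list of 7 numbers: the finger opening in mm, from 0 to 87, then the shift along the tool's x, y, z in mm, then the turn, a rotation vector about the tool's x, y, z in rad. A call has 1 to 12 rows; each row shifts and turns the commanded pose from where the row before left it, along the tool's axes as they then stand; what a row does not reach is not made up. A row lasts 1/10 s, in which the tool goes at most 50 mm and 8.59 degrees, less where a joint would pass 70% of its speed; a pose out of reach is approached as far as the arm can. A call is refused whole if a number of a shift passes 50 or a number of a turn 0.15, either way. A call with a gripper value outside its range is refused whole. The fingers move at their own pace and stop on an object; "grip_force" is the grip in N (left out, the last holds). Time passes only in rows, so rows that do not move let the fingers close. It gives the time, the measured TCP pose, the force and the opening at its end, in the units of the state.
- env.get_obs(): the state, without advancing time (a new reading comes with each control period).
- env.read_camera(name): name is "scene" or "top" or "wrist"; returns the picture (480x640x3 uint8, red, green, blue); there is no depth.
- env.get_calibration(name): a dict with "fx", "fy", "cx", "cy" (pixels), "k1" (the pictures are not rectified: a ray, as slopes to the right and down, at radius r is drawn at 1 + k1 r^2 times it, then the intrinsics apply), "extrinsics" (4x4, takes a point from camera to world coordinates). Camera axes: x right, y down, z forward; pixel columns grow to the right and rows downward; lengths in m; the calibration is good to about 2 mm. A picture is of the moment at which its call begins: read the wrist's pose just before it. get_calibration takes no time and is no camera call; for the wrist camera it gives the pose at the moment of the call.
- env.sign_off(): hands the job in, once; it reports no verdict.
Trained networks look in the newest picture that a camera, given by its name, has taken for a name from the list of things; names that differ only in an ending like _2 or _b are one class to them, and where a whole thing is asked for, a point or a joint stands for the part that bears it (a point fixed in the world has none). Each returns a list of dicts, best first, with "confidence" (0 to 1); they miss things now and then, are a little off and sometimes report something else, mostly with a low value. They report only what shows in the picture. A call takes as long as a camera call. They do not tell look-alikes from the thing itself.
- env.regions_of(camera, query): "region" (480x640 bool, what is visible of it) and "rect" ([left, top, right, bottom] in pixels, round what is visible of it).
The state is a dict: "time_s": time; "qpos": joint angles; "joint_velocities": joint speeds; "effort": joint torques, N m; "tool_pos": TCP position; "tool_rot": TCP orientation; "force": force on the tool from outside, world axes, zero at the start; "wrist_torque": the same for the moment, N m; "grip_width": finger opening in m.
Only numpy, scipy, OpenCV 4.12 (cv2) and the standard library are available. Lean on these libraries where they do the work, as an engineer would, in place of code of your own. Each camera call takes 0.05 s, during which the arm holds its last target. There are 200 camera calls.

## Working session

There is one attempt and no reset: what is moved stays moved. The work goes in short steps, Python scripts to look and compute and a tool call to move; the robot and the scene stay as the last step left them, time stands still between calls to the robot, and variables do not carry over. Pictures are saved under pics/ and viewed, about 12 in all and at most 16, crops included, and the job is handed in when it is done.

Besides the shell and the picture viewer there is one more tool, called after "Request:" by a JSON object that holds its "name" and its "arguments", one argument or row to a line. send_rows: Moves the arm, as the interface text tells. Its arguments: {"type":"object","properties":{"plan":{"type":"array"},"grip_force":{"type":"number"}},"required":["plan"]}

```bash
ls; mkdir -p pics
cat > h.py <<'E'
import numpy as np, cv2
from cell import env
def ray(cam,u,v,cal=None):
    c=cal or env.get_calibration(cam)
    xd,yd=(u-c['cx'])/c['fx'],(v-c['cy'])/c['fy']
    x,y=xd,yd
    for _ in range(20):
        s=1+c['k1']*(x*x+y*y); x,y=xd/s,yd/s
    T=np.array(c['extrinsics']); return T[:3,3],T[:3,:3]@np.array([x,y,1])
def atz(cam,u,v,z,cal=None):
    o,d=ray(cam,u,v,cal); return o+d*(z-o[2])/d[2]
def proj(cam,P,cal=None):
    c=cal or env.get_calibration(cam); T=np.linalg.inv(np.array(c['extrinsics']))
    p=T[:3,:3]@np.array(P)+T[:3,3]; x,y=p[:2]/p[2]; s=1+c['k1']*(x*x+y*y)
    return c['fx']*x*s+c['cx'],c['fy']*y*s+c['cy']
def shot(cam,name,crop=None,sc=1):
    im=env.read_camera(cam)[:,:,::-1]
    if crop: l,t,r,b=crop; im=im[t:b,l:r]
    cv2.imwrite('pics/'+name,cv2.resize(im,None,fx=sc,fy=sc,interpolation=cv2.INTER_CUBIC))
E
python3 - <<'E'
from h import *
print(env.grip_point_offset, env.get_obs())
for c in('scene','top','wrist'):
    k=env.get_calibration(c);print(c,{a:np.round(b,3).tolist() for a,b in k.items()})
shot('top','top0.png');
for q in('tin1_mid','rack','rod_grip','mug','shaker','baster_bulb'):
    for d in env.regions_of('top',q):
        r=d['rect'];print(q,round(d['confidence'],2),r, np.round(atz('top',(r[0]+r[2])/2,(r[1]+r[3])/2,.05),3))
shot('scene','scene0.png')
E
```

```text
pics
0.0187 {'time_s': 0.0, 'qpos': array([-73.38956385,  18.43886045,  -4.01772991,  83.17609342,
         1.29275377,  78.54068592,  -3.25966674]), 'joint_velocities': array([ 0.02176825, -0.01642902,  0.00291583,  0.00851891,  0.04429232,
       -0.06815684, -0.00712775]), 'effort': array([ 1.20067557e-04, -4.91280556e+01, -4.03627893e-01, -3.12526309e+01,
       -6.38738740e-02,  4.40305879e-02,  1.84539495e-04]), 'tool_pos': array([0.17686907, 0.62488648, 0.22145362]), 'tool_rot': array([-1.79889490e+02,  2.92974283e-03,  1.64201314e+02]), 'force': array([-0.49508303,  0.17703399,  0.99757777]), 'wrist_torque': array([-0.02068468,  0.02948992,  0.0128623 ]), 'grip_width': 0.08715596189435244}
scene {'fx': 486.666, 'fy': 486.666, 'cx': 315.479, 'cy': 242.58, 'k1': 0.014, 'extrinsics': [[-0.146, 0.645, -0.75, 1.369], [0.989, 0.091, -0.114, 0.14], [-0.005, -0.759, -0.651, 0.783], [0.0, 0.0, 0.0, 1.0]]}
top {'fx': 501.935, 'fy': 501.935, 'cx': 320.875, 'cy': 238.723, 'k1': -0.08, 'extrinsics': [[0.015, -0.994, 0.105, 0.418], [-1.0, -0.017, -0.017, 0.028], [0.019, -0.105, -0.994, 1.234], [0.0, 0.0, 0.0, 1.0]]}
wrist {'fx': 344.563, 'fy': 344.563, 'cx': 315.967, 'cy': 235.318, 'k1': -0.01, 'extrinsics': [[0.272, 0.922, 0.276, 0.101], [0.962, -0.26, -0.08, 0.647], [-0.002, 0.287, -0.958, 0.383], [0.0, 0.0, 0.0, 1.0]]}
tin1_mid 0.7 [83.8, 226.1, 140.6, 264.7] [0.519 0.505 0.05 ]
tin1_mid 0.43 [466.5, 212.1, 508.9, 248.4] [ 0.571 -0.395  0.05 ]
rack 0.76 [162.7, 166.8, 339.0, 245.4] [0.619 0.176 0.05 ]
rack 0.58 [160.1, 267.1, 203.2, 312.0] [0.417 0.333 0.05 ]
rod_grip 0.63 [319.7, 175.0, 340.2, 239.2] [ 0.62  -0.013  0.05 ]
mug 0.87 [159.9, 267.2, 202.4, 312.8] [0.416 0.334 0.05 ]
shaker 0.84 [82.7, 226.4, 141.3, 265.3] [0.518 0.506 0.05 ]
shaker 0.62 [398.1, 191.5, 435.3, 227.3] [ 0.618 -0.222  0.05 ]
baster_bulb 0.74 [499.4, 284.6, 526.0, 316.9] [ 0.402 -0.453  0.05 ]
```

View pics/top0.png

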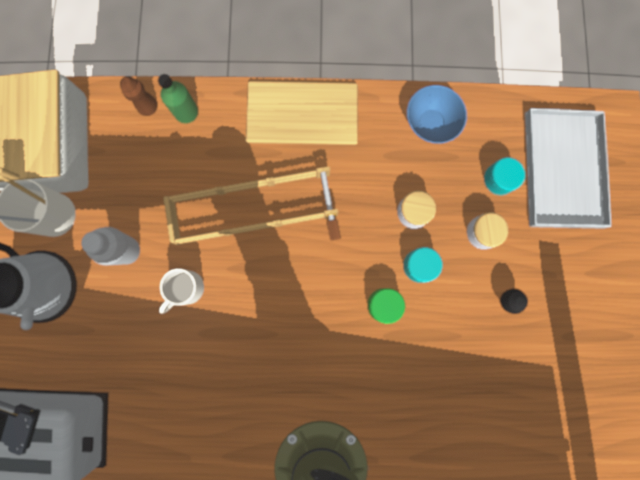

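View pics/scene0.png

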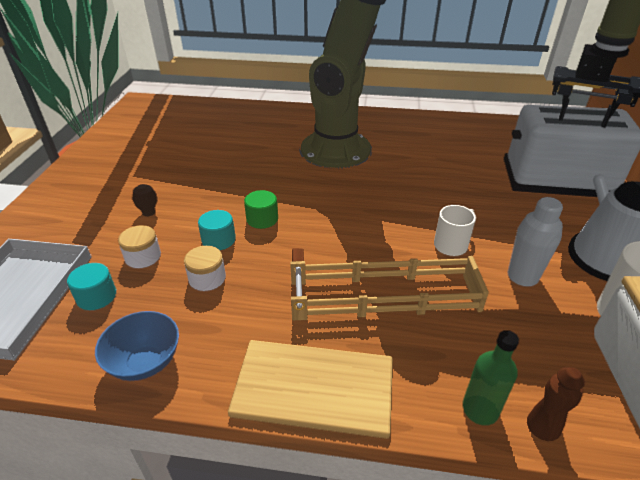

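The top picture shows two bamboo-lidded canisters at about (416,210) and (490,231). The look-alikes are turquoise at (424,265) and (506,176) and green at (387,306), so I rule those out. The rack's open end faces right, with posts near (332,215) and (324,171) and the rod handle at (334,228). I'll enlarge this to confirm and to measure the rack.

Run:
```python
from h import *
shot('top','c1.png',(160,150,360,250),4)
im=env.read_camera('top')
cv2.imwrite('pics/c2.png',cv2.resize(im[160:320,370:530,::-1],None,fx=3.7,fy=3.7,interpolation=cv2.INTER_CUBIC))
for q in('tin1_mid','tin2_mid'):
    for c in('top','scene'):
        if c=='scene': env.read_camera(c)
        else: env.read_camera('top')
        for d in env.regions_of(c,q):
            r=d['rect'];print(c,q,round(d['confidence'],2),r)
hsv=cv2.cvtColor(im,cv2.COLOR_RGB2HSV)
for (u,v) in((416,210),(490,231)): print(hsv[v,u])
for (u,v) in((416,210),(490,231),(424,265),(506,176),(387,306)): print(u,v,np.round(atz('top',u,v,.066),3))
```

```text
scene tin1_mid 0.46 [291.5, 254.5, 488.6, 322.3]
top tin2_mid 0.61 [468.9, 212.0, 507.2, 248.6]
scene tin2_mid 0.72 [122.4, 226.4, 160.1, 268.9]
[ 22 109 235]
[ 22 107 237]
416 210 [ 0.614 -0.217  0.066]
490 231 [ 0.567 -0.395  0.066]
424 265 [ 0.484 -0.235  0.066]
506 176 [ 0.702 -0.438  0.066]
387 306 [ 0.387 -0.148  0.066]
```

View pics/c1.png

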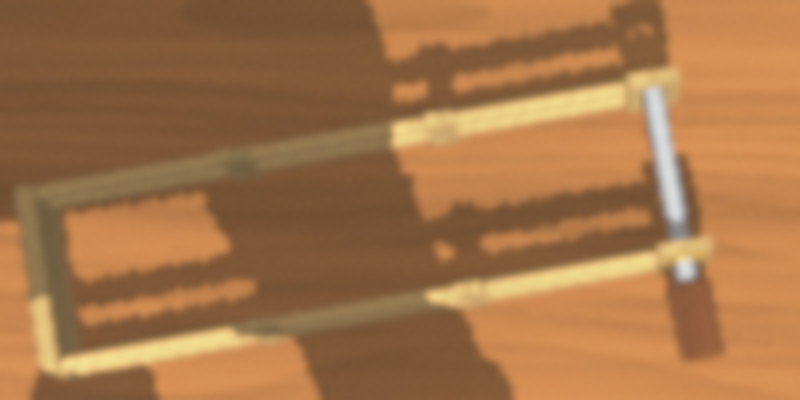

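View pics/c2.png

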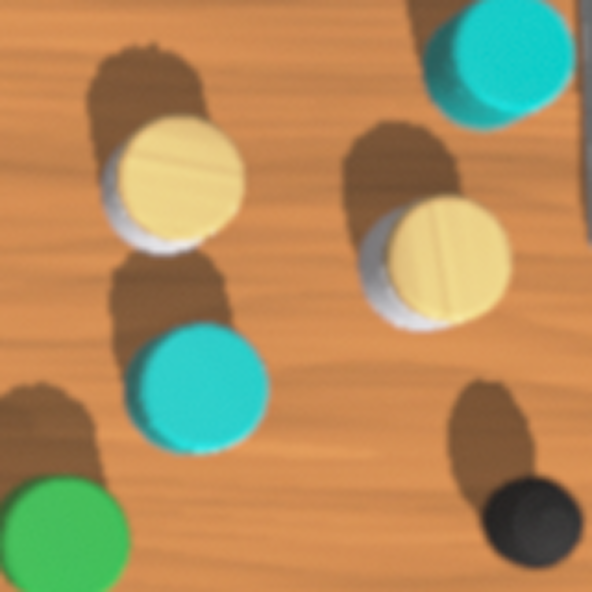

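The crops confirm it: two bamboo-lidded metal tins, and the others are turquoise or green. Next I fit the rack pose from its corners in the top view.

Run:
```python
from h import *
px=lambda a,b:(160+a/4-.4,150+b/4-.4)
f=atz('top',*px(652,88),.064);n=atz('top',*px(685,250),.064)
cf=atz('top',*px(20,190),.055);cn=atz('top',*px(58,374),.055)
h=atz('top',*px(696,318),.05);h2=atz('top',*px(704,357),.05);h1=atz('top',*px(686,283),.05)
print(f,n,cf,cn,'handle',h,h1,h2)
# rigid fit 2D
M=np.array([[.052,0],[-.052,0],[.056,.383],[-.056,.383]]);W=np.array([f,n,cf,cn])[:,:2]
mc,wc=M.mean(0),W.mean(0);A=(M-mc).T@(W-wc);U,S,V=np.linalg.svd(A);R=(U@V).T
t=wc-R@mc;print('org',t,'yaw',np.degrees(np.arctan2(R[1,0],R[0,0])),'res',(W-(M@R.T+t)).round(4).tolist())
print('handle in rack',[((p[:2]-t)@R).round(4).tolist() for p in(h,h1,h2)])
print('pulled handle -0.215:',R@[-.215,0]+t, 'eye_front',R@[-.052,0]+t)
from scipy import ndimage
im=env.read_camera('top');hsv=cv2.cvtColor(im,cv2.COLOR_RGB2HSV)
m=(hsv[...,0]>17)&(hsv[...,0]<28)&(hsv[...,1]>80)&(hsv[...,2]>200)
L,k=ndimage.label(m)
for i in range(1,k+1):
    a=(L==i).sum()
    if a>300:
        v,u=ndimage.center_of_mass(L==i);w=atz('top',u,v,.066);print(a,u,v,w.round(4),((w[:2]-t)@R).round(3))
```

```text
[0.70260657 0.00613545 0.064     ] [ 0.60531935 -0.01475769  0.064     ] [0.63639188 0.38272939 0.055     ] [0.52640513 0.35456543 0.055     ] handle [ 0.56676812 -0.02234011  0.05      ] [ 0.58768083 -0.01612082  0.05      ] [ 0.54352277 -0.02737872  0.05      ]
org [ 0.65481894 -0.00569618] yaw 11.182409354860093 res [[-0.0032, 0.0017], [0.0015, 0.001], [0.0009, 0.0018], [0.0008, -0.0046]]
handle in rack [[-0.0896, 0.0007], [-0.0679, 0.0028], [-0.1134, 0.0003]]
pulled handle -0.215: [ 0.44390077 -0.04739181] eye_front [ 0.60380617 -0.01578071]
5083 30.560889238638598 118.62108990753492 [0.8264 0.7263 0.066 ] [0.31  0.685]
6678 301.7081461515424 112.86178496555856 [0.8465 0.0588 0.066 ] [0.201 0.026]
413 291.4309927360775 177.181598062954 [0.6872 0.0799 0.066 ] [0.048 0.078]
863 418.6071842410197 208.04287369640787 [ 0.6187 -0.223   0.066 ] [-0.078 -0.206]
322 302.1645962732919 218.24844720496895 [0.5892 0.0526 0.066 ] [-0.053  0.07 ]
847 491.45454545454544 229.9763872491145 [ 0.5694 -0.3984  0.066 ] [-0.16  -0.369]
```

Request:
{"name": "send_rows", "arguments": {
  "plan": [
    [87,0,0,0,0,0,-0.094],
    [87,0,0,0,0,0,-0.094],
    [87,0,0,0,0,0,-0.094],
    [87,0,0,0,0,0,-0.094],
    [87,0,0,0,0,0,-0.094],
    [87,-14,-39,0,0,0,0],
    [87,-14,-39,0,0,0,0],
    [87,-14,-39,0,0,0,0],
    [87,-14,-39,0,0,0,0],
    [87,-14,-39,0,0,0,0],
    [87,-14,-39,0,0,0,0],
    [87,-14,-39,0,0,0,0]
  ]
}}

```text
time_s: 2.15
tool_pos: [0.3266, 0.375, 0.2229]
tool_rot: [180.0, 0.0, -168.9]
force: [1.8, 0.0, 0.2]
grip_width: 0.087
```

Request:
{"name": "send_rows", "arguments": {
  "plan": [
    [87,-14,-39,0,0,0,0],
    [87,-14,-39,0,0,0,0],
    [87,-14,-39,0,0,0,0],
    [87,-14,-39,0,0,0,0],
    [87,-14,-39,0,0,0,0],
    [87,-14,-39,0,0,0,0],
    [87,-14,-39,0,0,0,0],
    [87,-14,-39,0,0,0,0],
    [87,-14,-39,0,0,0,0],
    [87,-14,-39,0,0,0,0],
    [87,-7,-10,0,0,0,0],
    [87,0,0,0,0,0,0]
  ]
}}

```text
time_s: 3.35
tool_pos: [0.5481, 0.0103, 0.2226]
tool_rot: [-180.0, 0.0, -169.1]
force: [0.1, -0.1, -0.0]
grip_width: 0.0869
```

Run:
```python
from h import *
o=env.get_obs();print(o['time_s'],o['tool_pos'],o['tool_rot'])
shot('wrist','w1.png')
print(proj('wrist',[.6038,-.0158,.045]),proj('wrist',[.6038+.102,-.0158+.02,.045]))
```

```text
3.35 [0.54807507 0.01028305 0.22255979] [-1.79953755e+02  1.04398014e-02 -1.69106434e+02]
(np.float64(279.14663332348573), np.float64(260.0062572261484)) (np.float64(281.97799133949746), np.float64(345.60260249039914))
```

View pics/w1.png

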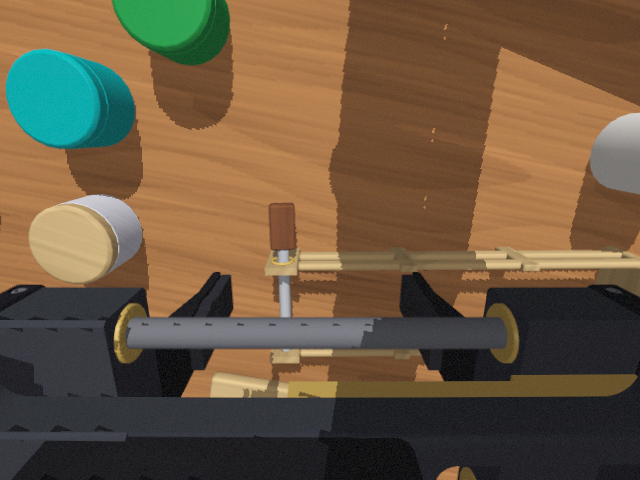

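The wrist view shows the handle at (282,226), the near post at (282,265) and the rails nearly level in the picture. This agrees with the fit.

```bash
cat >> h.py <<'E'
ORG=np.array([.6548,-.0057]);YAW=np.radians(11.18)
def rk(p): c,s=np.cos(YAW),np.sin(YAW); d=np.array(p)[:2]-ORG; return np.array([c*d[0]+s*d[1],-s*d[0]+c*d[1]])
def wd(x,y): c,s=np.cos(YAW),np.sin(YAW); return ORG+[c*x-s*y,s*x+c*y]
def delta(x,y,z):  # world target -> mm in tool axes
    from scipy.spatial.transform import Rotation as Ro
    o=env.get_obs();R=Ro.from_euler('xyz',o['tool_rot'],degrees=True)
    return np.round(R.inv().apply(np.array([x,y,z])-o['tool_pos'])*1000,1),np.round(o['tool_rot'],2)
E
python3 - <<'E'
from h import *
for n,(u,v,z) in dict(handle_c=(282.5,226.5,.05),top1=(271,204,.05),top2=(294,204,.05),b1=(272,249,.05),b2=(294,249,.05),postL=(266,255,.064),postR=(300,255,.064),shaft=(284,253,.05),backp=(286,354,.064)).items():
    w=atz('wrist',u,v,z);print(n,w.round(4),rk(w).round(4))
h=atz('wrist',282.5,226.5,.05);print(delta(h[0],h[1],.024))
E
```

```text
handle_c [ 0.5657 -0.0181  0.05  ] [-0.0898  0.0051]
top1 [ 0.5452 -0.0331  0.05  ] [-0.1128 -0.0056]
top2 [ 0.5409 -0.0108  0.05  ] [-0.1128  0.0171]
b1 [ 0.5914 -0.0247  0.05  ] [-0.0659 -0.0064]
b2 [ 0.587  -0.0026  0.05  ] [-0.0659  0.0162]
postL [ 0.5936 -0.0287  0.064 ] [-0.0645 -0.0107]
postR [0.5871 0.0043 0.064 ] [-0.0644  0.0229]
shaft [ 0.5933 -0.012   0.05  ] [-0.0616  0.0058]
backp [0.7022 0.0098 0.064 ] [0.0495 0.0061]
(array([-12.3, -33.6, 198.4]), array([ 1.7998e+02, -3.0000e-02, -1.6894e+02]))
```

Request:
{"name": "send_rows", "arguments": {
  "plan": [
    [87,-6,-17,20,0,0,0],
    [87,-6,-17,30,0,0,0],
    [87,0,0,35,0,0,0],
    [87,0,0,35,0,0,0],
    [87,0,0,30,0,0,0],
    [87,0,0,28,0,0,0],
    [87,0,0,20,0,0,0],
    [87,0,0,0,0,0,0],
    [10,0,0,0,0,0,0],
    [10,0,0,0,0,0,0],
    [10,0,0,0,0,0,0],
    [10,0,0,0,0,0,0]
  ],
  "grip_force": 15
}}

```text
time_s: 4.6
tool_pos: [0.5664, -0.0184, 0.0257]
tool_rot: [180.0, 0.1, -168.9]
force: [-0.5, 0.4, 0.7]
grip_width: 0.0625
```

Request:
{"name": "send_rows", "arguments": {
  "plan": [
    [10,0,0,0,0,0,0],
    [10,0,0,0,0,0,0],
    [10,0,0,0,0,0,0]
  ],
  "grip_force": 30
}}

```text
time_s: 4.9
tool_pos: [0.5657, -0.0187, 0.0246]
tool_rot: [180.0, 0.0, -168.9]
force: [0.1, 0.3, -0.2]
grip_width: 0.0385
```

Request:
{"name": "send_rows", "arguments": {
  "plan": [
    [10,0,0,0,0,0,0],
    [10,0,0,0,0,0,0],
    [10,0,0,0,0,0,0],
    [10,0,0,0,0,0,0],
    [10,0,0,0,0,0,0]
  ]
}}

```text
time_s: 5.4
tool_pos: [0.5657, -0.0192, 0.0246]
tool_rot: [-180.0, 0.0, -168.9]
force: [0.2, -2.3, -0.1]
grip_width: 0.0256
```

Request:
{"name": "send_rows", "arguments": {
  "plan": [
    [10,3,0,-1.5,0,0,0],
    [10,8,0,-1.5,0,0,0],
    [10,14,0,0,0,0,0],
    [10,16,0,0,0,0,0],
    [10,16,0,0,0,0,0],
    [10,16,0,0,0,0,0],
    [10,16,0,0,0,0,0],
    [10,16,0,0,0,0,0],
    [10,16,0,0,0,0,0],
    [10,14,0,0,0,0,0],
    [10,5,0,0,0,0,0],
    [10,0,0,0,0,0,0]
  ]
}}

```text
time_s: 6.6
tool_pos: [0.4274, -0.0452, 0.0275]
tool_rot: [179.9, -0.0, -168.9]
force: [0.9, 0.2, -1.0]
grip_width: 0.0255
```

Run:
```python
from h import *
o=env.get_obs();print(o['time_s'],o['tool_pos'],o['force'],o['grip_width'],o['qpos'].round(0))
shot('wrist','w2.png')
```

```text
6.6 [ 0.42744533 -0.04523285  0.0275333 ] [ 0.89903276  0.24218093 -0.98307017] 0.025465742594915106 [-27.   3.  30. 126.  -2.  51. 106.]
```

View pics/w2.png

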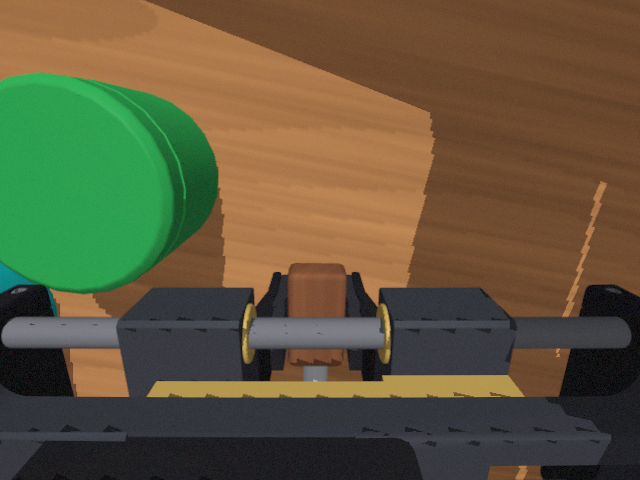

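Request:
{"name": "send_rows", "arguments": {
  "plan": [
    [10,-2,20,0,0,0,0],
    [10,-3,20,0,0,0,0],
    [10,-3,20,0,0,0,0],
    [10,0,0,8,0,0,0],
    [10,0,0,10,0,0,0],
    [10,0,0,6,0,0,0],
    [10,0,0,0,0,0,0]
  ]
}}

```text
time_s: 7.35
tool_pos: [0.4235, 0.0136, 0.0022]
tool_rot: [-180.0, -0.2, -169.0]
force: [-0.4, -1.0, -0.7]
grip_width: 0.0254
```

Request:
{"name": "send_rows", "arguments": {
  "plan": [
    [45,0,0,0,0,0,0],
    [45,0,0,0,0,0,0],
    [45,0,0,0,0,0,0],
    [45,0,0,0,0,0,0],
    [45,0,0,0,0,0,0],
    [45,0,0,-30,0,0,0],
    [45,0,0,-40,0,0,0],
    [45,0,0,-40,0,0,0],
    [45,-5,0,-40,0,0,0],
    [45,-5,0,-40,0,0,0],
    [45,0,0,0,0,0,0]
  ]
}}

```text
time_s: 8.45
tool_pos: [0.4384, 0.0173, 0.1993]
tool_rot: [179.9, 0.6, -168.9]
force: [-0.1, 1.0, -0.4]
grip_width: 0.045
```

Run:
```python
from h import *
o=env.get_obs();print(o['time_s'],o['tool_pos'],o['grip_width'])
im=env.read_camera('wrist');cal=env.get_calibration('wrist')
cv2.imwrite('pics/w3.png',im[:,:,::-1])
hsv=cv2.cvtColor(im,cv2.COLOR_RGB2HSV)
from scipy import ndimage
t=env.read_camera('top');h2=cv2.cvtColor(t,cv2.COLOR_RGB2HSV)
m=(h2[...,0]>17)&(h2[...,0]<28)&(h2[...,1]>80)&(h2[...,2]>200);m[:, :380]=0
L,k=ndimage.label(m)
for i in range(1,k+1):
    a=(L==i).sum()
    if a>200:
        v,u=ndimage.center_of_mass(L==i);w=atz('top',u,v,.066);print(a,u,v,w.round(4),rk(w).round(3))
```

```text
8.45 [0.43840435 0.017303   0.19928874] 0.04496225767317114
868 418.6347926267281 208.03801843317973 [ 0.6187 -0.2231  0.066 ] [-0.078 -0.206]
849 491.53121319199056 229.94581861012958 [ 0.5695 -0.3986  0.066 ] [-0.16  -0.369]
```

View pics/w3.png

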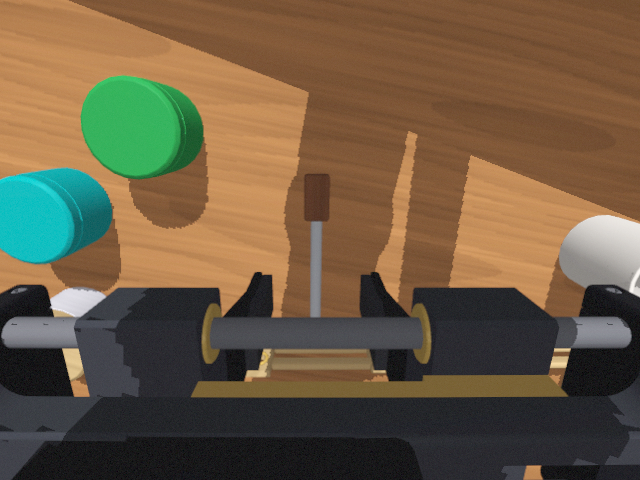

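Rod lies flat with its handle at (317,197). Both tins are unmoved. Now I plan the push of tin A, the one nearest the rack.

```bash
cat >> h.py <<'E'
from scipy.spatial.transform import Rotation as Ro
def fwd(th): th=np.radians(th); c=np.array([np.sin(th),np.cos(th)]); return c  # rack frame heading th deg clockwise from +y
def tcp_pose(): o=env.get_obs(); R=Ro.from_euler('xyz',o['tool_rot'],degrees=True).as_matrix()
def state():
    o=env.get_obs(); R=Ro.from_euler('xyz',o['tool_rot'],degrees=True).as_matrix()
    f=-R[:2,0]; a=np.arctan2(f[1],f[0])-YAW; return rk(o['tool_pos']),np.degrees(np.pi/2-a),o['tool_pos'][2],o
def rows(wps):  # wps: (rack x,y,heading); rows in tool axes from present pose
    p,th,z,o=state(); print('now',p.round(4),round(th,2),round(z,4),'t',o['time_s'],'w',round(o['grip_width'],4),'F',o['force'].round(1))
    for x,y,t in wps:
        f=fwd(th);l=np.array([-f[1],f[0]]);d=np.array([x,y])-p
        print([round(-d@f*1000,1),round(d@l*1000,1),0,0,0,round(np.radians(t-th),3)]); p,th=np.array([x,y]),t
def tins():
    from scipy import ndimage
    t=env.read_camera('top');h2=cv2.cvtColor(t,cv2.COLOR_RGB2HSV);out=[]
    m=(h2[...,0]>17)&(h2[...,0]<28)&(h2[...,1]>80)&(h2[...,2]>120);m=cv2.morphologyEx(m.astype(np.uint8),cv2.MORPH_OPEN,np.ones((7,7)));m[:,:170]=0;m[:160]=0
    L,k=ndimage.label(m)
    for i in range(1,k+1):
        a=(L==i).sum()
        if a>150:
            v,u=ndimage.center_of_mass(L==i);w=atz('top',u,v,.066);print('tin?',a,int(u),int(v),w.round(4),rk(w).round(4))
E
python3 - <<'E'
from h import *
tins(); u=fwd(26.6); p=np.array([-.078,-.206])-.072*u
p0,th0,*_=state()
rows([(p0[0],p0[1],26.6),(*p,26.6)])
E
```

```text
tin? 883 418 207 [ 0.6192 -0.2225  0.066 ] [-0.0769 -0.2058]
tin? 874 490 229 [ 0.5705 -0.397   0.066 ] [-0.1586 -0.3676]
now [-0.2123  0.0648] 90.05 0.1931 t 8.6 w 0.0449 F [-0.3 -0.2 -0.5]
[np.float64(0.0), np.float64(0.0), 0, 0, 0, np.float64(-1.107)]
[np.float64(254.0), np.float64(-241.4), 0, 0, 0, np.float64(0.0)]
```

Request:
{"name": "send_rows", "arguments": {
  "plan": [
    [40,0,0,0,0,0,-0.123],
    [40,0,0,0,0,0,-0.123],
    [40,0,0,0,0,0,-0.123],
    [40,0,0,0,0,0,-0.123],
    [40,0,0,0,0,0,-0.123],
    [40,0,0,0,0,0,-0.123],
    [40,0,0,0,0,0,-0.123],
    [40,0,0,0,0,0,-0.123],
    [40,0,0,0,0,0,-0.123],
    [40,25,-24,0,0,0,0],
    [40,25,-24,0,0,0,0],
    [40,25,-24,0,0,0,0]
  ]
}}

```text
time_s: 9.8
tool_pos: [0.4654, -0.0412, 0.1991]
tool_rot: [-179.4, 0.1, -105.4]
force: [-0.1, 0.0, 1.9]
grip_width: 0.0399
```

Request:
{"name": "send_rows", "arguments": {
  "plan": [
    [40,25,-24,0,0,0,0],
    [40,25,-24,0,0,0,0],
    [40,25,-24,0,0,0,0],
    [40,25,-24,0,0,0,0],
    [40,25,-24,0,0,0,0],
    [40,25,-24,0,0,0,0],
    [40,29,-25,0,0,0,0],
    [40,0,0,0,0,0,0]
  ]
}}

```text
time_s: 10.6
tool_pos: [0.5014, -0.171, 0.2321]
tool_rot: [-172.7, -4.6, -112.2]
force: [-0.5, 0.1, 0.1]
grip_width: 0.04
```

Run:
```python
from h import *
u=fwd(26.6); p=np.array([-.077,-.206])-.072*u
rows([(*p,26.6)]);shot('wrist','w4.png');print(proj('wrist',[.619,-.2225,.066]))
```

```text
now [-0.1825 -0.1324] 33.36 0.2321 t 10.6 w 0.04 F [-0.5  0.1  0.1]
[np.float64(74.9), np.float64(-137.1), 0, 0, 0, np.float64(-0.118)]
(np.float64(211.31037182727624), np.float64(220.8896382109066))
```

View pics/w4.png

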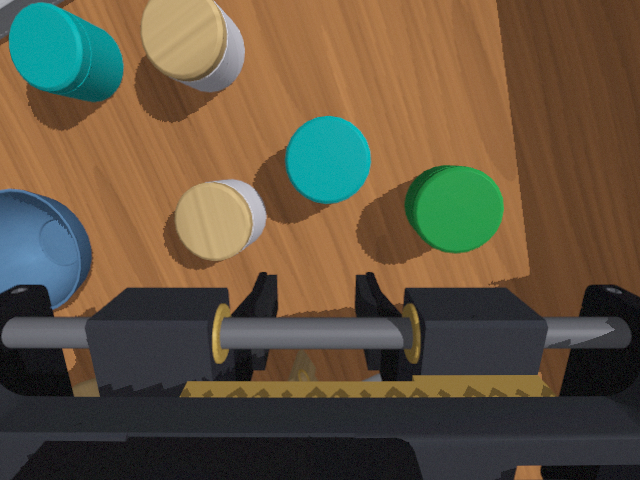

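The arm fell short and tilted, which suggests a joint limit. I'll check the joints.

Run:
```python
from h import *
print(env.get_obs()['qpos'].round(1), env.get_obs()['tool_rot'])
```

```text
[-69.4 -17.2  71.2 107.1  24.   74.5 154.2] [-172.79506615   -4.54038693 -112.08958281]
```

```bash
cat >> h.py <<'E'
def level(yaw=None):
    o=env.get_obs();R=Ro.from_euler('xyz',o['tool_rot'],degrees=True)
    y=o['tool_rot'][2] if yaw is None else yaw
    print('rotvec to level',(R.inv()*Ro.from_euler('xyz',[180,0,y],degrees=True)).as_rotvec().round(3),'q',o['qpos'].round(0),'p',o['tool_pos'].round(4),o['tool_rot'].round(1))
E
python3 - <<'E'
from h import *
level(); level(-130)
E
```

```text
rotvec to level [-0.126 -0.079  0.005] q [-69. -17.  71. 107.  24.  74. 154.] p [ 0.5011 -0.1695  0.2315] [-172.8   -4.5 -112.1]
rotvec to level [-0.137 -0.059  0.317] q [-69. -17.  71. 107.  24.  74. 154.] p [ 0.5011 -0.1695  0.2315] [-172.8   -4.5 -112.1]
```

Request:
{"name": "send_rows", "arguments": {
  "plan": [
    [40,0,0,0,-0.034,-0.015,0.08],
    [40,0,0,0,-0.034,-0.015,0.08],
    [40,0,0,0,-0.034,-0.015,0.08],
    [40,0,0,0,-0.034,-0.015,0.08],
    [40,0,0,0,0,0,0.14],
    [40,0,0,0,0,0,0.14],
    [40,0,0,0,0,0,0.14],
    [40,0,0,0,0,0,0.14]
  ]
}}

```text
time_s: 11.45
tool_pos: [0.4889, -0.1614, 0.2338]
tool_rot: [-179.4, 0.5, -162.6]
force: [-0.1, -0.0, -0.4]
grip_width: 0.0394
```

Run:
```python
from h import *
level()
```

```text
rotvec to level [-0.01   0.009 -0.   ] q [-54.  -2.  69. 104.   2.  76. 122.] p [ 0.4889 -0.1614  0.2338] [-179.4    0.5 -162.6]
```

Request:
{"name": "send_rows", "arguments": {
  "plan": [
    [40,0,0,0,-0.01,0.009,0.14],
    [40,0,0,0,0,0,0.14],
    [40,0,0,0,0,0,0.14],
    [40,0,0,0,0,0,0.14],
    [40,0,0,0,0,0,0.14],
    [40,0,0,0,0,0,0.14],
    [40,0,0,0,0,0,0.14],
    [40,0,0,0,0,0,0.14],
    [40,0,0,0,0,0,0.14],
    [40,0,0,0,0,0,0.14],
    [40,0,0,0,0,0,0.14],
    [40,0,0,0,0,0,0.14]
  ]
}}

```text
time_s: 12.65
tool_pos: [0.489, -0.1612, 0.2338]
tool_rot: [179.9, -0.1, 101.2]
force: [-0.3, 0.4, 0.5]
grip_width: 0.04
```

Request:
{"name": "send_rows", "arguments": {
  "plan": [
    [40,0,0,0,0,0,0.14],
    [40,0,0,0,0,0,0.14],
    [40,0,0,0,0,0,0.14],
    [40,0,0,0,0,0,0.04],
    [40,0,0,0,0,0,0]
  ]
}}

```text
time_s: 13.15
tool_pos: [0.489, -0.1613, 0.2339]
tool_rot: [180.0, -0.1, 75.1]
force: [-0.3, -0.2, 0.1]
grip_width: 0.0403
```

```bash
cat >> h.py <<'E'
def state():  # now pushing along +tool x
    o=env.get_obs(); R=Ro.from_euler('xyz',o['tool_rot'],degrees=True).as_matrix()
    f=R[:2,0]; a=np.arctan2(f[1],f[0])-YAW; return rk(o['tool_pos']),np.degrees(np.pi/2-a),o['tool_pos'][2],o
def rows(wps):
    p,th,z,o=state(); print('now',p.round(4),round(th,2),'z',round(z,4),'t',o['time_s'],'w',round(o['grip_width'],4),'F',o['force'].round(1),'q',o['qpos'].round(0))
    for x,y,t in wps:
        f=fwd(th);r=np.array([f[1],-f[0]]);d=np.array([x,y])-p
        print(np.round([d@f*1000,d@r*1000],1),'rz',round(float(np.radians(t-th)),3)); p,th=np.array([x,y]),t
E
python3 - <<'E'
from h import *
level();tins();u=fwd(26.6); p=np.array([-.077,-.206])-.072*u
rows([(*p,26.6)])
E
```

```text
rotvec to level [ 0.001 -0.001 -0.   ] q [-53.  -0.  69. 103.   0.  77.   2.] p [ 0.489  -0.1613  0.2339] [ 1.80e+02 -1.00e-01  7.51e+01]
tin? 162 419 196 [ 0.647  -0.2248  0.066 ] [-0.0501 -0.2134]
now [-0.1928 -0.1205] 25.99 z 0.2339 t 13.2 w 0.0402 F [ 1.1 -0.3 -0.6] q [-53.  -0.  69. 103.   0.  77.   2.]
[-98.1 140.8] rz 0.011
```

Request:
{"name": "send_rows", "arguments": {
  "plan": [
    [40,-16,23,0,0,0,0],
    [40,-16,23,0,0,0,0],
    [40,-16,23,0,0,0,0],
    [40,-16,23,0,0,0,0],
    [40,-16,23,0,0,0,0],
    [40,-16,23,0,0,0,0],
    [40,0,0,0,0,0,0]
  ]
}}

```text
time_s: 13.9
tool_pos: [0.5984, -0.2928, 0.2329]
tool_rot: [180.0, 0.1, 75.0]
force: [1.1, -0.2, -0.2]
grip_width: 0.0404
```

Run:
```python
from h import *
level();tins();u=fwd(26.6); p=np.array([-.077,-.206])-.072*u
rows([(*p,26.6)]);shot('scene','s2.png',(60,120,420,390),2)
```

```text
rotvec to level [0.    0.002 0.   ] q [-18.  30.  61.  81. -26.  84.  27.] p [ 0.5984 -0.2928  0.2329] [1.8e+02 1.0e-01 7.5e+01]
tin? 884 418 207 [ 0.6196 -0.2226  0.066 ] [-0.0766 -0.206 ]
now [-0.1114 -0.2691] 26.11 z 0.2332 t 13.95 w 0.0401 F [-0.4 -0.9 -0.5] q [-19.  30.  61.  82. -26.  84.  27.]
[-0.2  2.5] rz 0.008
```

View pics/s2.png

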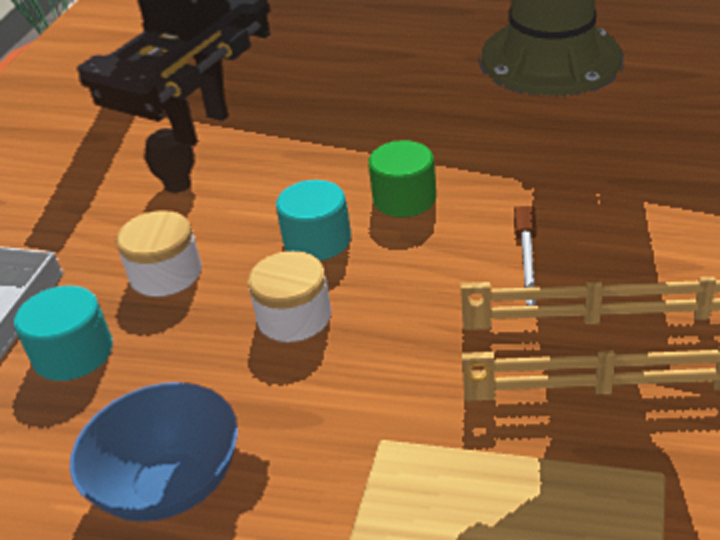

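Request:
{"name": "send_rows", "arguments": {
  "plan": [
    [40,0,2,30,0,0,0],
    [40,0,0,35,0,0,0],
    [40,0,0,35,0,0,0],
    [40,0,0,35,0,0,0],
    [40,0,0,35,0,0,0],
    [40,0,0,30,0,0,0],
    [40,0,0,13,0,0,0],
    [40,0,0,0,0,0,0]
  ]
}}

```text
time_s: 14.8
tool_pos: [0.5994, -0.2881, 0.02]
tool_rot: [-179.9, -0.1, 75.2]
force: [-0.9, 1.2, -0.1]
grip_width: 0.04
```

Run:
```python
from h import *
level();D=.0465
C=np.array([0,-.06]);W=[(*(C-D*fwd(26.6)),26.6)]
for y,t in((-.05,20),(-.04,13),(-.03,6),(-.02,0),(.10,0)): W.append((*(np.array([0,y])-D*fwd(t)),t))
rows(W)
```

```text
rotvec to level [-0.002 -0.002  0.   ] q [-15.  40.  53.  94. -35.  64.  33.] p [ 0.5994 -0.2881  0.02  ] [-1.799e+02 -1.000e-01  7.520e+01]
now [-0.1091 -0.2663] 25.95 z 0.02 t 14.8 w 0.04 F [-0.9  1.2 -0.1] q [-15.  40.  53.  94. -35.  64.  33.]
[186.7   7.3] rz 0.011
[9.2 0.9] rz -0.115
[9.7 2.2] rz -0.122
[10.1  3.4] rz -0.122
[10.2  3.8] rz -0.105
[120.   0.] rz 0.0
```

Request:
{"name": "send_rows", "arguments": {
  "plan": [
    [40,10,0.5,0,0,0,0],
    [40,10,0.5,0,0,0,0],
    [40,12,0.5,0,0,0,0],
    [40,14,0.5,0,0,0,0],
    [40,14,0.5,0,0,0,0],
    [40,14,0.5,0,0,0,0],
    [40,14,0.5,0,0,0,0],
    [40,14,0.5,0,0,0,0],
    [40,14,0.5,0,0,0,0],
    [40,14,0.5,0,0,0,0],
    [40,10,0.5,0,0,0,0],
    [40,0,0,0,0,0,0]
  ]
}}

```text
time_s: 16.0
tool_pos: [0.6424, -0.1524, 0.0209]
tool_rot: [180.0, -0.2, 75.3]
force: [-0.2, 0.1, 0.1]
grip_width: 0.04
```

Run:
```python
from h import *
level();tins();p,th,z,o=state();print('expected tin',p+.0465*fwd(th));D=.0465
C=np.array([0,-.06]);W=[(*(C-D*fwd(26.6)),26.6)]
for y,t in((-.05,20),(-.04,13),(-.03,6),(-.02,0),(.10,0)): W.append((*(np.array([0,y])-D*fwd(t)),t))
rows(W);shot('top','t3.png',(280,140,480,290),4)
```

```text
rotvec to level [ 0.001 -0.004 -0.   ] q [-27.  39.  53.  95. -35.  64.  21.] p [ 0.6424 -0.1524  0.0209] [180.   -0.2  75.3]
tin? 308 362 188 [ 0.6636 -0.0884  0.066 ] [-0.0074 -0.0828]
tin? 889 490 229 [ 0.5707 -0.3973  0.066 ] [-0.1584 -0.3679]
expected tin [-0.02095835 -0.10039806]
now [-0.0413 -0.1422] 25.9 z 0.0208 t 16.05 w 0.04 F [0.4 0.4 0.3] q [-27.  39.  53.  95. -35.  64.  21.]
[45.5  0.6] rz 0.012
[9.2 0.9] rz -0.115
[9.7 2.2] rz -0.122
[10.1  3.4] rz -0.122
[10.2  3.8] rz -0.105
[120.   0.] rz 0.0
```

View pics/t3.png

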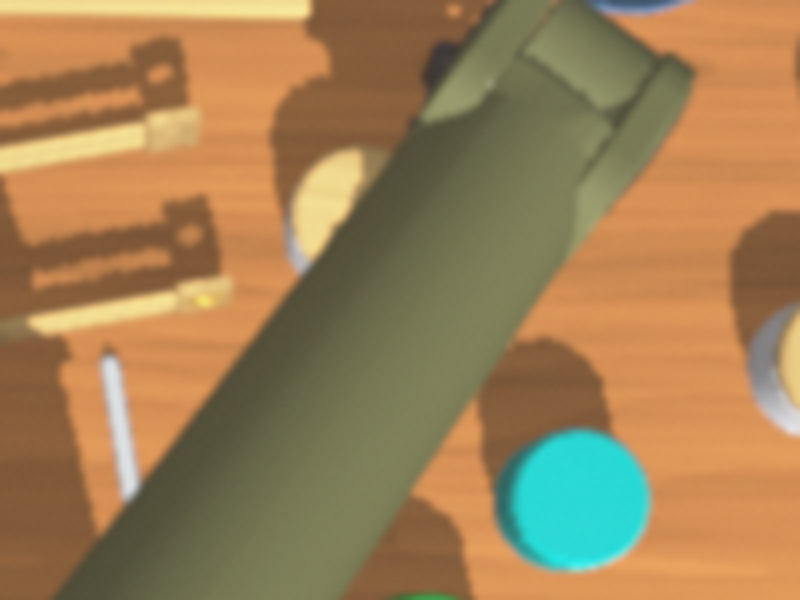

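Request:
{"name": "send_rows", "arguments": {
  "plan": [
    [40,12,0,0,0,0,0],
    [40,15,0,0,0,0,0],
    [40,15,0,0,0,0,0],
    [40,6,0.5,0,0,0,-0.057],
    [40,6,0.5,0,0,0,-0.057],
    [40,6,1,0,0,0,-0.06],
    [40,6,1,0,0,0,-0.06],
    [40,6,2,0,0,0,-0.06],
    [40,6,2,0,0,0,-0.06],
    [40,6,2,0,0,0,-0.052],
    [40,6,2,0,0,0,-0.052],
    [40,0,0,0,0,0,0]
  ]
}}

```text
time_s: 17.3
tool_pos: [0.6667, -0.0646, 0.0216]
tool_rot: [179.8, -0.1, 101.6]
force: [0.7, -0.7, 0.5]
grip_width: 0.0402
```

Run:
```python
from h import *
level();tins();p,th,z,o=state();print('expected tin',p+.0465*fwd(th))
rows([(0,-.02-.0465,0),(0,.10-.0465,0)]);shot('top','t4.png',(280,140,480,290),4)
```

```text
rotvec to level [ 0.003 -0.002 -0.   ] q [-31.  38.  47.  93. -31.  63.  36.] p [ 0.6667 -0.0646  0.0216] [ 1.798e+02 -1.000e-01  1.016e+02]
tin? 890 490 229 [ 0.5708 -0.3973  0.066 ] [-0.1583 -0.3679]
expected tin [-0.00048482 -0.01432312]
now [-0.0003 -0.0608] -0.28 z 0.0216 t 17.35 w 0.04 F [0.2 0.6 0.3] q [-31.  38.  48.  93. -31.  63.  36.]
[-5.7  0.2] rz 0.005
[120.   0.] rz 0.0
```

View pics/t4.png

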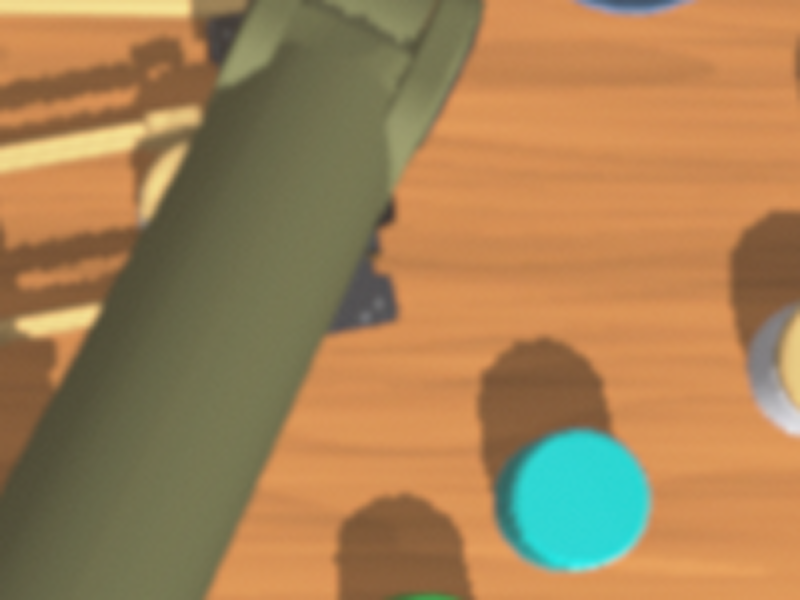

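Request:
{"name": "send_rows", "arguments": {
  "plan": [
    [40,8,0,0,0,0,0],
    [40,11,0,0,0,0,0],
    [40,11,0,0,0,0,0],
    [40,11,0,0,0,0,0],
    [40,11,0,0,0,0,0],
    [40,11,0,0,0,0,0]
  ]
}}

```text
time_s: 18.0
tool_pos: [0.6537, -0.0053, 0.0219]
tool_rot: [179.8, 0.0, 101.4]
force: [3.6, -3.0, -0.4]
grip_width: 0.0401
```

Request:
{"name": "send_rows", "arguments": {
  "plan": [
    [40,11,0,0,0,0,0],
    [40,11,0,0,0,0,0],
    [40,11,0,0,0,0,0],
    [40,11,0,0,0,0,0],
    [40,11,0,0,0,0,0],
    [40,0,0,0,0,0,0]
  ]
}}

```text
time_s: 18.6
tool_pos: [0.6423, 0.0506, 0.0218]
tool_rot: [179.9, -0.1, 101.5]
force: [0.4, -0.0, 0.2]
grip_width: 0.04
```

Request:
{"name": "send_rows", "arguments": {
  "plan": [
    [40,-15,0,0,0,0,0],
    [40,-25,0,0,0,0,0],
    [40,-30,0,0,0,0,0],
    [40,-30,0,0,0,0,0],
    [40,-30,0,-30,0,0,0],
    [40,-30,0,-40,0,0,0],
    [40,-30,0,-40,0,0,0],
    [40,-30,0,-20,0,0,0],
    [40,-30,0,0,0,0,0],
    [40,-10,0,0,0,0,0],
    [40,0,0,0,0,0,0]
  ]
}}

```text
time_s: 19.7
tool_pos: [0.6917, -0.2101, 0.1505]
tool_rot: [-180.0, -0.1, 101.1]
force: [-0.8, 1.1, -0.6]
grip_width: 0.0399
```

Run:
```python
from h import *
level();tins();B=np.array([-.158,-.368]);t=27
p,th,*_=state();rows([(*p,t),(*(B-.072*fwd(t)),t)])
```

```text
rotvec to level [-0.001 -0.001  0.   ] q [-18.  37.  51.  78. -29.  78.  44.] p [ 0.6917 -0.2101  0.1505] [-1.800e+02 -1.000e-01  1.011e+02]
tin? 861 284 200 [0.6307 0.0955 0.066 ] [-0.004   0.1039]
tin? 888 490 229 [ 0.5708 -0.3973  0.066 ] [-0.1583 -0.3679]
now [-0.0023 -0.2052] -0.11 z 0.1503 t 19.75 w 0.04 F [-0.4  1.3  0. ] q [-18.  37.  50.  78. -29.  78.  44.]
[0. 0.] rz 0.473
[-287.7  -64.9] rz 0.0
```

Request:
{"name": "send_rows", "arguments": {
  "plan": [
    [40,0,0,0,0,0,0.118],
    [40,0,0,0,0,0,0.118],
    [40,0,0,0,0,0,0.118],
    [40,0,0,0,0,0,0.118],
    [40,-29,-6.5,0,0,0,0],
    [40,-29,-6.5,0,0,0,0],
    [40,-29,-6.5,0,0,0,0],
    [40,-29,-6.5,0,0,0,0],
    [40,-29,-6.5,0,0,0,0],
    [40,-29,-6.5,0,0,0,0],
    [40,-29,-6.5,0,0,0,0],
    [40,-29,-6.5,0,0,0,0]
  ]
}}

```text
time_s: 20.95
tool_pos: [0.5814, -0.4142, 0.15]
tool_rot: [-180.0, -0.2, 74.5]
force: [0.6, -0.5, -0.3]
grip_width: 0.0401
```

Request:
{"name": "send_rows", "arguments": {
  "plan": [
    [40,-28,-6.5,0,0,0,0],
    [40,-28,-6.5,0,0,0,0],
    [40,0,0,0,0,0,0]
  ]
}}

```text
time_s: 21.25
tool_pos: [0.5497, -0.4693, 0.1505]
tool_rot: [-179.9, -0.0, 74.1]
force: [-0.8, -0.6, 0.2]
grip_width: 0.0402
```

Run:
```python
from h import *
level();tins();B=np.array([-.158,-.368]);t=27
rows([(*(B-.072*fwd(t)),t)])
```

```text
rotvec to level [-0.001 -0.     0.   ] q [  3.  40.  56.  78. -33.  79.  43.] p [ 0.5497 -0.4693  0.1505] [-179.9   -0.    74.1]
tin? 872 283 200 [0.6306 0.0966 0.066 ] [-0.0039  0.105 ]
tin? 887 490 229 [ 0.5708 -0.3973  0.066 ] [-0.1584 -0.3678]
now [-0.1904 -0.4326] 26.97 z 0.1503 t 21.3 w 0.0399 F [-0.5  1.4 -0.2] q [  3.  40.  56.  78. -33.  79.  43.]
[ 0.3 -0.4] rz 0.001
```

Request:
{"name": "send_rows", "arguments": {
  "plan": [
    [40,0,0,30,0,0,0],
    [40,0,0,40,0,0,0],
    [40,0,0,40,0,0,0],
    [40,0,0,20,0,0,0],
    [40,0,0,0,0,0,0],
    [40,12,0,0,0,0,0],
    [40,12,0,0,0,0,0],
    [40,14,0,0,0,0,0],
    [40,14,0,0,0,0,0],
    [40,14,0,0,0,0,0],
    [40,14,0,0,0,0,0],
    [40,14,0,0,0,0,0]
  ]
}}

```text
time_s: 22.5
tool_pos: [0.5794, -0.3755, 0.0217]
tool_rot: [179.9, -0.1, 74.3]
force: [-0.8, -2.7, 2.1]
grip_width: 0.04
```

Request:
{"name": "send_rows", "arguments": {
  "plan": [
    [40,14,0,0,0,0,0],
    [40,14,0,0,0,0,0],
    [40,14,0,0,0,0,0],
    [40,14,0,0,0,0,0],
    [40,14,0,0,0,0,0],
    [40,14,0,0,0,0,0],
    [40,14,0,0,0,0,0],
    [40,14,0,0,0,0,0],
    [40,0,0,0,0,0,0]
  ]
}}

```text
time_s: 23.4
tool_pos: [0.6106, -0.2642, 0.0207]
tool_rot: [180.0, -0.3, 74.6]
force: [0.0, 0.5, -0.7]
grip_width: 0.04
```

Run:
```python
from h import *
level();tins();p,th,z,o=state();print('expected tin',p+.0465*fwd(th));D=.0465
C=np.array([0,-.06]);W=[(*(C-D*fwd(26.6)),26.6)]
for y,t in((-.05,20),(-.04,13),(-.03,6),(-.02,0),(.10,0)): W.append((*(np.array([0,y])-D*fwd(t)),t))
rows(W)
```

```text
rotvec to level [ 0.    -0.005 -0.   ] q [-17.  40.  54.  94. -36.  64.  31.] p [ 0.6106 -0.2642  0.0207] [180.   -0.3  74.6]
tin? 866 284 200 [0.6305 0.0957 0.066 ] [-0.0042  0.1042]
tin? 597 412 204 [ 0.6278 -0.2091  0.066 ] [-0.0659 -0.1943]
expected tin [-0.07351906 -0.20472142]
now [-0.0944 -0.2463] 26.66 z 0.0207 t 23.45 w 0.0396 F [-0.3  0.4 -0.1] q [-17.  40.  54.  94. -36.  64.  31.]
[162.3   0.8] rz -0.001
[9.2 0.9] rz -0.115
[9.7 2.2] rz -0.122
[10.1  3.4] rz -0.122
[10.2  3.8] rz -0.105
[120.   0.] rz 0.0
```

Request:
{"name": "send_rows", "arguments": {
  "plan": [
    [40,10,0,0,0,0,0],
    [40,14,0,0,0,0,0],
    [40,14,0,0,0,0,0],
    [40,14,0,0,0,0,0],
    [40,14,0,0,0,0,0],
    [40,14,0,0,0,0,0],
    [40,14,0,0,0,0,0],
    [40,14,0,0,0,0,0],
    [40,14,0,0,0,0,0],
    [40,14,0,0,0,0,0],
    [40,14,0,0,0,0,0],
    [40,12,0,0,0,0,0]
  ]
}}

```text
time_s: 24.65
tool_pos: [0.6533, -0.1112, 0.0216]
tool_rot: [179.9, -0.1, 74.4]
force: [-1.1, -0.7, -0.1]
grip_width: 0.0398
```

Request:
{"name": "send_rows", "arguments": {
  "plan": [
    [40,6,0.5,0,0,0,-0.057],
    [40,6,0.5,0,0,0,-0.057],
    [40,6,1,0,0,0,-0.06],
    [40,6,1,0,0,0,-0.06],
    [40,6,2,0,0,0,-0.06],
    [40,6,2,0,0,0,-0.06],
    [40,6,2,0,0,0,-0.055],
    [40,6,2,0,0,0,-0.055],
    [40,0,0,0,0,0,0]
  ]
}}

```text
time_s: 25.55
tool_pos: [0.6678, -0.0634, 0.0218]
tool_rot: [179.8, -0.1, 101.0]
force: [-0.0, 0.3, 0.1]
grip_width: 0.0398
```

Run:
```python
from h import *
level();tins();p,th,z,o=state();print('expected tin',p+.0465*fwd(th))
rows([(0,.10-.0465,0)]);shot('scene','s4.png',(220,200,500,400),2.8)
```

```text
rotvec to level [ 0.003 -0.001 -0.   ] q [-31.  38.  48.  93. -31.  63.  36.] p [ 0.6678 -0.0634  0.0218] [ 1.798e+02 -1.000e-01  1.010e+02]
tin? 898 284 200 [0.6309 0.0955 0.066 ] [-0.0039  0.104 ]
expected tin [ 0.00132032 -0.01328679]
now [ 0.0011 -0.0598] 0.26 z 0.0218 t 25.6 w 0.0403 F [ 0.6  0.6 -0.1] q [-31.  38.  48.  93. -31.  63.  36.]
[113.3  -1.6] rz -0.005
```

View pics/s4.png

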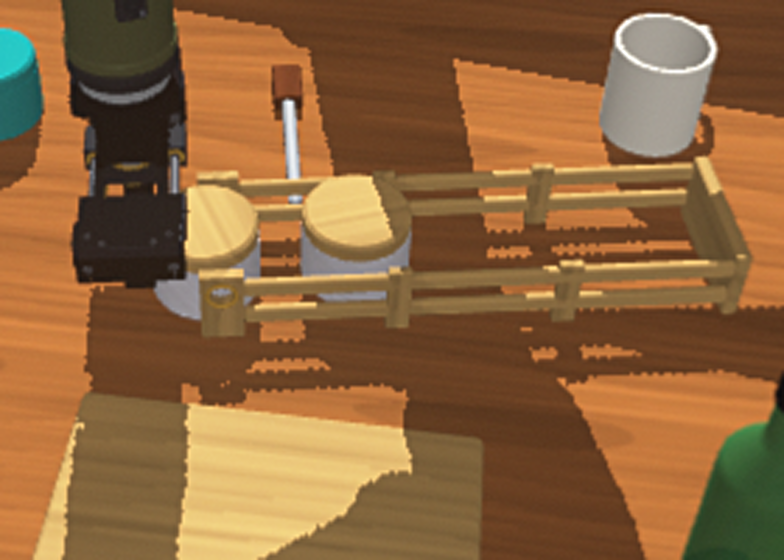

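Request:
{"name": "send_rows", "arguments": {
  "plan": [
    [40,8,-0.5,0,0,0,0],
    [40,10,-0.5,0,0,0,0],
    [40,10,-0.5,0,0,0,0],
    [40,10,0,0,0,0,0],
    [40,10,0,0,0,0,0],
    [40,10,0,0,0,0,0],
    [40,10,0,0,0,0,0],
    [40,10,0,0,0,0,0],
    [40,10,0,0,0,0,0],
    [40,10,0,0,0,0,0],
    [40,10,0,0,0,0,0],
    [40,8,0,0,0,0,0]
  ]
}}

```text
time_s: 26.85
tool_pos: [0.6435, 0.0493, 0.0218]
tool_rot: [179.9, -0.0, 101.0]
force: [0.9, -5.1, 2.1]
grip_width: 0.0401
```

Request:
{"name": "send_rows", "arguments": {
  "plan": [
    [40,-15,0,0,0,0,0],
    [40,-25,0,0,0,0,0],
    [40,-30,0,0,0,0,0],
    [40,-30,0,0,0,0,0],
    [40,-20,0,-30,0,0,0],
    [40,0,0,-40,0,0,0],
    [40,0,0,-40,0,0,0],
    [40,0,0,-40,0,0,0],
    [40,0,0,-30,0,0,0],
    [40,0,0,0,0,0,0]
  ]
}}

```text
time_s: 27.85
tool_pos: [0.6682, -0.0701, 0.2064]
tool_rot: [179.5, -0.1, 100.9]
force: [0.6, 0.3, 0.1]
grip_width: 0.0401
```

Run:
```python
from h import *
level();tins();rows([])
```

```text
rotvec to level [ 0.009 -0.001 -0.   ] q [-34.  29.  54.  83. -24.  80.  31.] p [ 0.6682 -0.0701  0.2064] [ 1.795e+02 -1.000e-01  1.009e+02]
tin? 895 284 199 [0.6324 0.0955 0.066 ] [-0.0024  0.1036]
tin? 861 249 206 [0.6148 0.1779 0.066 ] [-0.0037  0.1879]
now [-0.0004 -0.0651] 0.23 z 0.2036 t 27.9 w 0.0401 F [-0.2 -0.3 -0.6] q [-34.  29.  54.  83. -24.  80.  31.]
```

Both tins are in the lane, at y of about 0.104 and 0.188. Now I turn the tool to regrasp the rod.

Request:
{"name": "send_rows", "arguments": {
  "plan": [
    [45,0,0,0,0.009,0,0.131],
    [45,0,0,0,0,0,0.131],
    [45,0,0,0,0,0,0.131],
    [45,0,0,0,0,0,0.131],
    [45,0,0,0,0,0,0.131],
    [45,0,0,0,0,0,0.131],
    [45,0,0,0,0,0,0.131],
    [45,0,0,0,0,0,0.131],
    [45,0,0,0,0,0,0.131],
    [45,0,0,0,0,0,0.131],
    [45,0,0,0,0,0,0.131],
    [45,0,0,0,0,0,0.131]
  ]
}}

```text
time_s: 29.1
tool_pos: [0.6651, -0.0689, 0.1993]
tool_rot: [-179.8, 0.6, 10.6]
force: [-0.2, -0.1, 0.1]
grip_width: 0.045
```

Request:
{"name": "send_rows", "arguments": {
  "plan": [
    [45,-20,-12.5,-2,0,0,0],
    [45,-20,-12.5,-2,0,0,0],
    [45,-20,-12.5,-2,0,0,0],
    [45,-20,-12.5,-2,0,0,0],
    [45,-20,-12.5,-2,0,0,0],
    [45,-20,-12.5,-2,0,0,0],
    [45,-20,-12.5,-2,0,0,0],
    [45,-20,-12.5,-2,0,0,0],
    [45,-20,-12.5,-2,0,0,0],
    [45,-20,-12.5,-2,0,0,0],
    [45,0,0,0,0,0,0]
  ]
}}

```text
time_s: 30.2
tool_pos: [0.443, 0.0182, 0.2222]
tool_rot: [-179.7, 0.5, 11.2]
force: [-0.3, 0.0, 0.2]
grip_width: 0.0448
```

Run:
```python
from h import *
level();rows([(-.225,.06,90)]);shot('wrist','w5.png')
```

```text
rotvec to level [-0.005  0.01  -0.   ] q [-68. -16.  54. 112.  13.  79. -97.] p [0.443  0.0182 0.2222] [-179.7    0.5   11.2]
now [-0.2032  0.0645] 89.96 z 0.2222 t 30.2 w 0.0448 F [-0.3  0.   0.2] q [-68. -16.  54. 112.  13.  79. -97.]
[-21.8   4.5] rz 0.001
```

View pics/w5.png

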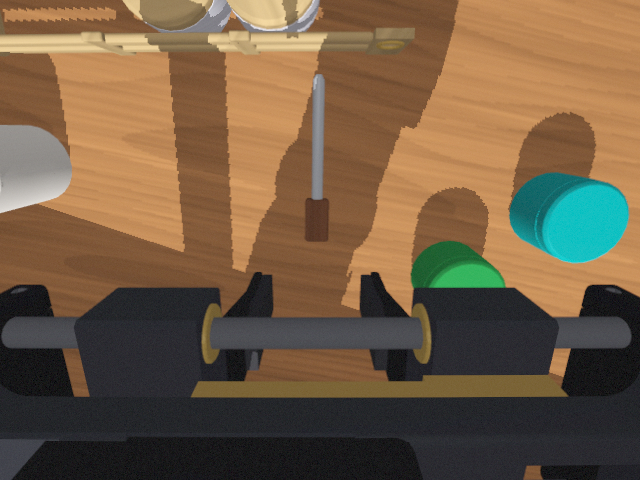

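The wrist view shows the rod lying flat, with its handle at about (317,220) and tip at (319,76). The near post is at about (394,40). I'll refine the post edges numerically.

Run:
```python
from h import *
im=cv2.imread('pics/w5.png');g=im.astype(int)
for v in (28,30,32,34,36,40,44,48,50,52,54): print(v,g[v,366:424,0].tolist()[::2])
for n,(u,v,z) in dict(h1=(306,199,.016),h2=(328.5,199,.016),h3=(328.5,240.5,.016),h4=(305,240.5,.016),tip=(319,75,.008),sh=(317.5,198,.008)).items():
    w=atz('wrist',u,v,z);print(n,w.round(4),rk(w).round(4))
for u,v in((375,32),(413,30)):print(rk(atz('wrist',u,v,.064)).round(4))
```

```text
28 [54, 53, 57, 45, 53, 77, 80, 79, 80, 85, 85, 90, 86, 84, 80, 83, 72, 76, 81, 78, 85, 86, 79, 81, 84, 52, 56, 53, 54]
30 [56, 56, 58, 45, 64, 83, 85, 90, 90, 92, 92, 92, 92, 90, 83, 81, 83, 82, 86, 85, 87, 87, 82, 85, 78, 55, 53, 54, 51]
32 [83, 84, 78, 65, 64, 83, 89, 89, 89, 92, 92, 92, 92, 84, 85, 84, 82, 87, 85, 84, 85, 79, 83, 81, 75, 54, 54, 57, 54]
34 [93, 90, 95, 88, 67, 83, 85, 87, 91, 91, 91, 89, 88, 84, 86, 83, 85, 83, 88, 84, 86, 87, 84, 83, 76, 54, 59, 54, 51]
36 [88, 89, 89, 84, 65, 85, 87, 89, 96, 93, 91, 89, 83, 81, 82, 82, 85, 86, 88, 81, 82, 81, 83, 83, 68, 53, 53, 55, 57]
40 [78, 79, 79, 73, 69, 69, 69, 71, 69, 67, 67, 64, 63, 58, 64, 63, 58, 63, 59, 68, 63, 62, 65, 61, 57, 58, 60, 55, 57]
44 [82, 75, 66, 66, 67, 67, 56, 55, 65, 63, 70, 67, 73, 71, 70, 66, 60, 58, 54, 60, 67, 57, 58, 46, 53, 56, 58, 56, 54]
48 [77, 69, 69, 67, 67, 71, 61, 54, 56, 58, 55, 55, 60, 56, 49, 54, 61, 63, 64, 60, 56, 44, 55, 55, 51, 51, 48, 53, 54]
50 [68, 64, 66, 69, 70, 69, 71, 68, 65, 66, 66, 67, 62, 62, 65, 64, 65, 66, 62, 53, 54, 55, 52, 51, 54, 49, 48, 49, 51]
52 [61, 65, 68, 68, 67, 69, 67, 66, 64, 67, 61, 62, 65, 59, 58, 59, 66, 61, 58, 56, 49, 57, 49, 53, 54, 54, 55, 55, 54]
54 [59, 64, 67, 65, 62, 65, 62, 59, 64, 62, 61, 56, 60, 64, 60, 63, 59, 55, 58, 56, 56, 62, 58, 59, 53, 55, 49, 53, 56]
h1 [0.4504 0.0295 0.016 ] [-0.1937  0.0741]
h2 [0.4551 0.0056 0.016 ] [-0.1937  0.0498]
h3 [ 0.4089 -0.004   0.016 ] [-0.2409  0.0494]
h4 [0.4038 0.0219 0.016 ] [-0.2409  0.0757]
tip [0.5748 0.0398 0.008 ] [-0.0696  0.0602]
sh [0.4524 0.0172 0.008 ] [-0.1942  0.0617]
[-0.0448  0.0144]
[-0.0433 -0.0168]
```

Request:
{"name": "send_rows", "arguments": {
  "plan": [
    [50,-7,1,30,-0.005,0.01,0],
    [50,-7,0,35,0,0,0],
    [50,0,0,35,0,0,0],
    [50,0,0,35,0,0,0],
    [50,0,0,35,0,0,0],
    [50,0,0,30,0,0,0],
    [50,0,0,15,0,0,0],
    [50,0,0,0,0,0,0]
  ],
  "grip_force": 30
}}

```text
time_s: 31.05
tool_pos: [0.431, 0.0088, 0.0059]
tool_rot: [179.4, 0.2, 10.7]
force: [0.4, -0.7, -0.1]
grip_width: 0.0495
```

Run:
```python
from h import *
level();rows([(-.217,.063,90)])
```

```text
rotvec to level [0.01  0.003 0.   ] q [-67.  10.  66. 127. -12.  49. -73.] p [0.431  0.0088 0.0059] [179.4   0.2  10.7]
now [-0.2167  0.0576] 90.43 z 0.0059 t 31.05 w 0.0495 F [ 0.4 -0.7 -0.1] q [-67.  10.  66. 127. -12.  49. -73.]
[-0.3 -5.4] rz -0.008
```

Request:
{"name": "send_rows", "arguments": {
  "plan": [
    [50,0,-5.4,2,0.01,0.003,-0.008],
    [50,0,0,2,0,0,0],
    [50,0,0,0,0,0,0],
    [20,0,0,0,0,0,0],
    [20,0,0,0,0,0,0],
    [20,0,0,0,0,0,0],
    [20,0,0,0,0,0,0],
    [20,0,0,0,0,0,0],
    [20,0,0,0,0,0,0],
    [20,0,0,0,0,0,0]
  ]
}}

```text
time_s: 32.05
tool_pos: [0.4322, 0.0166, 0.0043]
tool_rot: [-179.6, -0.3, 11.3]
force: [-0.7, 0.3, 2.8]
grip_width: 0.0257
```

Run:
```python
from h import *
level();rows([(-.217,.063,90)])
```

```text
rotvec to level [-0.006 -0.006  0.   ] q [-66.  10.  65. 128. -13.  48. -72.] p [0.4322 0.0166 0.0043] [-179.6   -0.3   11.3]
now [-0.214   0.0651] 89.86 z 0.0043 t 32.05 w 0.0257 F [-0.7  0.3  2.8] q [-66.  10.  65. 128. -13.  48. -72.]
[-3.  2.] rz 0.002
```

Request:
{"name": "send_rows", "arguments": {
  "plan": [
    [20,0,0,-5,0,0,0],
    [20,-1,0,-12,0,0,0],
    [20,-2,0,-12,0,0,0],
    [20,-3,0,-8,0,0,0],
    [20,0,10,0,0,0,0],
    [20,0,13,0,0,0,0],
    [20,0,13,0,0,0,0],
    [20,0,13,0,0,0,0],
    [20,0,12,0,0,0,0],
    [20,0,0,0,0,0,0],
    [20,0,0,0,0,0,0]
  ]
}}

```text
time_s: 33.15
tool_pos: [0.4377, -0.0448, 0.0407]
tool_rot: [-179.7, -0.3, 11.3]
force: [0.3, -0.8, -0.3]
grip_width: 0.0255
```

Run:
```python
from h import *
level();rows([(-.22,.0022,90)]);tins()
im=env.read_camera('wrist')[:,:,::-1];t=env.read_camera('scene')[:,:,::-1]
a=cv2.resize(im[0:300,240:440],None,fx=2,fy=2);b=cv2.resize(t[240:330,270:330],None,fx=6.6,fy=6.66,interpolation=cv2.INTER_CUBIC)
cv2.imwrite('pics/m6.png',np.hstack([a,cv2.resize(b,(400,600))]))
```

```text
rotvec to level [-0.006 -0.005  0.   ] q [-63.   5.  68. 125.  -6.  53. -70.] p [ 0.4377 -0.0448  0.0407] [-179.7   -0.3   11.3]
now [-0.2206  0.0038] 89.92 z 0.0407 t 33.15 w 0.0255 F [ 0.3 -0.8 -0.3] q [-63.   5.  68. 125.  -6.  53. -70.]
[0.6 1.6] rz 0.001
tin? 867 284 200 [0.6318 0.0959 0.066 ] [-0.0028  0.1041]
tin? 872 249 206 [0.6151 0.1782 0.066 ] [-0.0033  0.1881]
```

View pics/m6.png

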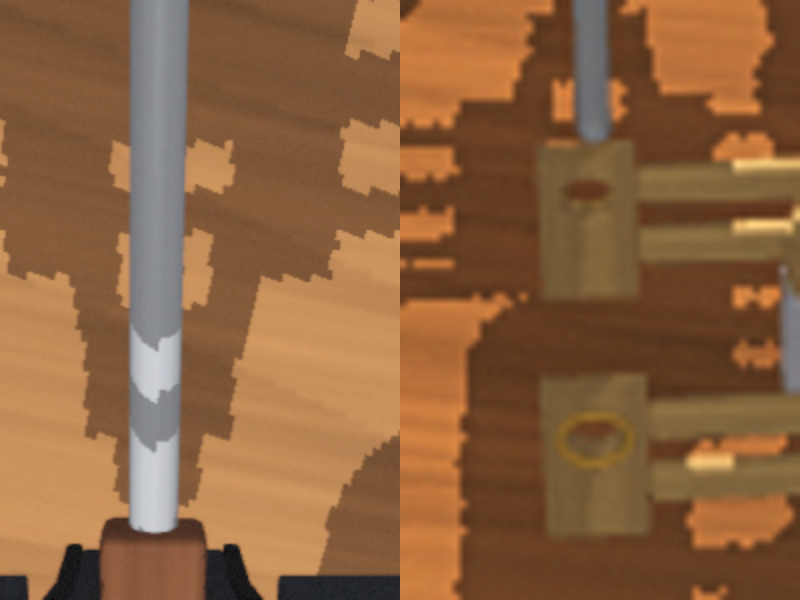

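Run:
```python
from h import *
def P(x,y,z): return np.round(proj('scene',[*wd(x,y),z]),2)
print('rod pred',[P(x,.0038,.045) for x in(-.1,-.085,-.075,-.07)])
t=env.read_camera('scene')
for v in range(242,262,3): print(v, t[v,288:310].astype(int).sum(1).tolist())
for y in(0,.0022,.005): print(y,'near inner',P(-.048,y,.045),'far outer',P(.056,y,.045))
g=t[...,0].astype(int)-t[...,2]
print('post rows'); 
for v in(264,276,280,284,298,300,316): print(v,t[v,284:316,0].tolist())
```

```text
rod pred [array([298.96, 251.69]), array([299.12, 256.11]), array([299.22, 259.1 ]), array([299.27, 260.62])]
242 [345, 232, 205, 220, 215, 188, 186, 195, 277, 335, 332, 331, 306, 207, 191, 225, 224, 212, 197, 368, 373, 361]
245 [359, 227, 183, 191, 191, 199, 198, 195, 276, 334, 330, 329, 309, 215, 184, 191, 186, 188, 203, 357, 368, 362]
248 [375, 227, 184, 185, 188, 181, 181, 190, 273, 330, 334, 333, 315, 222, 187, 187, 191, 190, 182, 197, 366, 368]
251 [213, 203, 206, 203, 205, 219, 196, 223, 271, 327, 331, 331, 308, 242, 217, 194, 190, 199, 187, 204, 359, 372]
254 [194, 197, 204, 196, 214, 395, 403, 390, 261, 324, 341, 331, 310, 319, 396, 246, 195, 205, 205, 202, 203, 236]
257 [195, 194, 196, 190, 216, 381, 387, 377, 253, 324, 335, 331, 315, 321, 387, 250, 197, 202, 207, 206, 210, 207]
260 [216, 206, 207, 206, 210, 195, 203, 192, 206, 280, 350, 348, 325, 215, 190, 194, 196, 191, 197, 192, 190, 197]
0 near inner [297.78 267.47] far outer [298.86 302.68]
0.0022 near inner [298.78 267.44] far outer [299.94 302.64]
0.005 near inner [300.05 267.39] far outer [301.32 302.58]
post rows
2
[... 424 characters left out ...]
22, 119, 119, 114, 104, 104, 105, 104, 103, 103, 103, 103, 103, 103]
284 [174, 176, 109, 101, 170, 105, 95, 105, 108, 110, 112, 110, 112, 118, 116, 118, 119, 117, 114, 111, 111, 108, 103, 103, 105, 104, 105, 104, 104, 104, 104, 105]
298 [101, 100, 99, 99, 100, 97, 98, 112, 114, 113, 116, 116, 114, 112, 112, 114, 122, 127, 126, 124, 118, 116, 116, 86, 85, 83, 85, 84, 84, 86, 85, 86]
300 [94, 94, 97, 95, 97, 98, 98, 118, 116, 117, 120, 119, 114, 116, 121, 125, 130, 130, 131, 125, 121, 120, 120, 114, 123, 127, 127, 127, 129, 129, 129, 129]
316 [101, 100, 100, 100, 100, 98, 99, 101, 114, 114, 115, 117, 115, 116, 125, 129, 129, 131, 129, 125, 120, 119, 117, 110, 98, 97, 97, 96, 94, 112, 188, 190]
```

Relative to the holes in the scene view, the rod needs about 2.4 mm towards −y. I shift it and start the insertion.

Request:
{"name": "send_rows", "arguments": {
  "plan": [
    [20,0,2.4,-0.5,0,0,0],
    [20,0,0,0,0,0,0],
    [20,6,0,0,0,0,0],
    [20,6,0,0,0,0,0],
    [20,6,0,0,0,0,0],
    [20,6,0,0,0,0,0],
    [20,6,0,0,0,0,0],
    [20,6,0,0,0,0,0],
    [20,0,0,0,0,0,0]
  ]
}}

```text
time_s: 34.25
tool_pos: [0.4748, -0.0401, 0.0416]
tool_rot: [-179.7, -0.4, 11.3]
force: [1.2, -0.7, -1.2]
grip_width: 0.0256
```

Run:
```python
from h import *
level();rows([(-.077,.0014,90)]);print(env.get_obs()['wrist_torque'])
```

```text
rotvec to level [-0.005 -0.006  0.   ] q [-57.  13.  65. 121. -15.  54. -63.] p [ 0.4748 -0.0401  0.0416] [-179.7   -0.4   11.3]
now [-0.1833  0.0012] 89.85 z 0.0416 t 34.25 w 0.0256 F [ 1.2 -0.7 -1.2] q [-57.  13.  65. 121. -15.  54. -63.]
[1.063e+02 1.000e-01] rz 0.003
[-0.1152417   0.28669622  0.01143197]
```

Request:
{"name": "send_rows", "arguments": {
  "plan": [
    [20,10,0,0,0,0,0],
    [20,10,0,0,0,0,0],
    [20,10,0,0,0,0,0],
    [20,10,0,0,0,0,0],
    [20,10,0,0,0,0,0],
    [20,10,0,0,0,0,0],
    [20,8,0,0,0,0,0],
    [20,0,0,0,0,0,0]
  ]
}}

```text
time_s: 35.05
tool_pos: [0.5417, -0.0266, 0.042]
tool_rot: [-179.7, -0.4, 11.3]
force: [0.0, 0.5, -1.3]
grip_width: 0.0255
```

Run:
```python
from h import *
level();rows([(-.077,.0014,90)]);print(env.get_obs()['wrist_torque'])
t=env.read_camera('scene')[:,:,::-1]
cv2.imwrite('pics/m7.png',cv2.resize(t[240:330,265:345],None,fx=7,fy=6.6,interpolation=cv2.INTER_CUBIC))
```

```text
rotvec to level [-0.005 -0.006  0.   ] q [-49.  23.  58. 112. -24.  58. -59.] p [ 0.5417 -0.0266  0.042 ] [-179.7   -0.4   11.3]
now [-0.115   0.0015] 89.83 z 0.042 t 35.05 w 0.0255 F [ 0.   0.5 -1.3] q [-49.  23.  58. 112. -24.  58. -59.]
[38.   0.2] rz 0.003
[-0.05993586  0.22005365 -0.01718429]
```

View pics/m7.png

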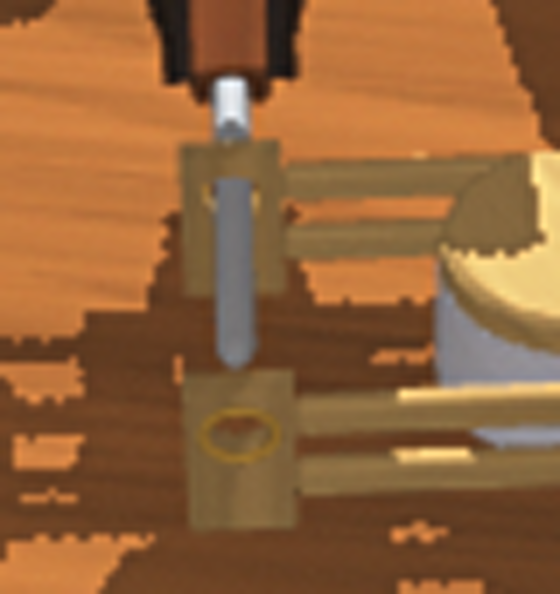

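Request:
{"name": "send_rows", "arguments": {
  "plan": [
    [20,5,0,0,0,0,0],
    [20,5,0,0,0,0,0],
    [20,5,0,0,0,0,0],
    [20,5,0,0,0,0,0],
    [20,5,0,0,0,0,0],
    [20,0,0,0,0,0,0]
  ]
}}

```text
time_s: 35.7
tool_pos: [0.5658, -0.0216, 0.0421]
tool_rot: [-179.7, -0.4, 11.3]
force: [-0.8, 0.1, -1.8]
grip_width: 0.0255
```

Request:
{"name": "send_rows", "arguments": {
  "plan": [
    [20,3,0,0,0,0,0],
    [20,3,0,0,0,0,0],
    [20,3,0,0,0,0,0],
    [20,0,0,0,0,0,0]
  ]
}}

```text
time_s: 36.1
tool_pos: [0.5743, -0.0199, 0.0422]
tool_rot: [-179.7, -0.4, 11.3]
force: [0.7, 0.1, -0.4]
grip_width: 0.0255
```

Request:
{"name": "send_rows", "arguments": {
  "plan": [
    [20,2,0,0,0,0,0],
    [20,1.5,0,0,0,0,0],
    [20,0,0,0,0,0,0]
  ]
}}

```text
time_s: 36.4
tool_pos: [0.5775, -0.0193, 0.0422]
tool_rot: [-179.7, -0.3, 11.3]
force: [-0.1, -1.0, -0.8]
grip_width: 0.0259
```

Request:
{"name": "send_rows", "arguments": {
  "plan": [
    [20,1.5,0,0,0,0,0],
    [20,1,0,0,0,0,0],
    [20,0,0,0,0,0,0]
  ]
}}

```text
time_s: 36.7
tool_pos: [0.5798, -0.0188, 0.0422]
tool_rot: [-179.7, -0.3, 11.3]
force: [-0.1, -0.5, -1.5]
grip_width: 0.0256
```

Request:
{"name": "send_rows", "arguments": {
  "plan": [
    [20,1.5,0,0,0,0,0],
    [20,1.5,0,0,0,0,0],
    [20,0,0,0,0,0,0]
  ]
}}

```text
time_s: 37.0
tool_pos: [0.5829, -0.0182, 0.0422]
tool_rot: [-179.7, -0.4, 11.3]
force: [-0.2, -0.4, -1.9]
grip_width: 0.0254
```

Request:
{"name": "send_rows", "arguments": {
  "plan": [
    [20,1.5,0,0,0,0,0],
    [20,1.5,0,0,0,0,0],
    [20,0,0,0,0,0,0]
  ]
}}

```text
time_s: 37.3
tool_pos: [0.5858, -0.0176, 0.0422]
tool_rot: [-179.7, -0.4, 11.3]
force: [0.3, 0.4, -1.2]
grip_width: 0.0256
```

Request:
{"name": "send_rows", "arguments": {
  "plan": [
    [20,1.5,0,0,0,0,0],
    [20,1.5,0,0,0,0,0],
    [20,0,0,0,0,0,0]
  ]
}}

```text
time_s: 37.6
tool_pos: [0.5869, -0.0175, 0.0417]
tool_rot: [-179.6, -0.1, 11.3]
force: [-4.5, -0.6, 1.0]
grip_width: 0.0259
```

Run:
```python
from h import *
rows([]);im=env.read_camera('scene')
for q in('rod_grip','rack'):
    for d in env.regions_of('scene',q): print(q,round(d['confidence'],2),d['rect'])
c=lambda x,z,y=.0014:np.round(proj('scene',[*wd(x,y),z]),1)
print('post top near inner/outer',c(-.048,.064),c(-.056,.064),'far outer top',c(.056,.064),'hole',c(.056,.045),'tip at .06..0.075',c(.06,.045),c(.075,.045))
h=cv2.cvtColor(im,cv2.COLOR_RGB2HSV)
for v in list(range(250,272,1)): print(v,im[v,298].tolist(),h[v,298].tolist())
for v in list(range(300,322,1)): print(v,im[v,299].tolist())
```

```text
now [-0.0689  0.0016] 89.88 z 0.0417 t 37.6 w 0.0259 F [-4.5 -0.6  1. ] q [-45.  29.  55. 105. -27.  61. -58.]
rod_grip 0.58 [293.2, 251.8, 306.2, 311.5]
rack 0.78 [292.3, 252.8, 483.4, 319.5]
post top near inner/outer [298.2 261.1] [298.1 258.6] far outer top [299.3 296.2] hole [299.6 302.7] tip at .06..0.075 [299.6 304.1] [299.8 309.7]
250 [177, 104, 56] [12, 174, 177]
251 [138, 75, 44] [10, 174, 138]
252 [133, 74, 46] [10, 167, 133]
253 [134, 73, 43] [10, 173, 134]
254 [136, 75, 43] [10, 174, 136]
255 [133, 74, 42] [11, 174, 133]
256 [133, 74, 41] [11, 176, 133]
257 [132, 71, 41] [10, 176, 132]
258 [129, 70, 41] [10, 174, 129]
259 [126, 66, 39] [9, 176, 126]
260 [130, 73, 42] [11, 173, 130]
261 [203, 155, 91] [17, 141, 203]
262 [229, 187, 112] [19, 130, 229]
263 [157, 122, 72] [18, 138, 157]
264 [125, 96, 57] [17, 139, 125]
265 [129, 99, 58] [17, 140, 129]
266 [129, 105, 73] [17, 111, 129]
267 [114, 111, 113] [160, 7, 114]
268 [114, 113, 116] [130, 7, 116]
269 [114, 111, 112] [170, 7, 114]
270 [113, 111, 111] [0, 5, 113]
271 [113, 111, 113] [150, 5, 113]
300 [132, 104, 64]
301 [132, 99, 49]
302 [151, 113, 47]
303 [120, 115, 113]
304 [117, 117, 121]
305 [119, 117, 119]
306 [117, 117, 116]
307 [118, 115, 117]
308 [118, 119, 119]
309 [124, 123, 125]
310 [126, 126, 128]
311 [121, 122, 125]
312 [126, 111, 94]
313 [133, 104, 65]
314 [134, 104, 60]
315 [134, 103, 62]
316 [135, 105, 64]
317 [133, 103, 61]
318 [134, 106, 64]
319 [134, 107, 63]
320 [115, 79, 45]
321 [107, 65, 36]
```

Handle meets the post (4.5 N of contact), and the tip shows past the far post at v of about 311. I lower slightly, release and lift away.

Request:
{"name": "send_rows", "arguments": {
  "plan": [
    [20,0,0,1.5,0,0,0],
    [20,0,0,0,0,0,0],
    [50,0,0,0,0,0,0],
    [50,0,0,0,0,0,0],
    [50,0,0,0,0,0,0],
    [50,0,0,0,0,0,0],
    [50,0,0,0,0,0,0],
    [50,0,0,-20,0,0,0],
    [50,0,0,-35,0,0,0],
    [50,0,0,-40,0,0,0],
    [50,0,0,-40,0,0,0],
    [50,0,0,-30,0,0,0]
  ]
}}

```text
time_s: 38.95
tool_pos: [0.5885, -0.0186, 0.2083]
tool_rot: [-179.7, -0.5, 11.3]
force: [-0.2, -0.7, 0.4]
grip_width: 0.05
```

Request:
{"name": "send_rows", "arguments": {
  "plan": [
    [50,0,30,0,0,0,0],
    [50,0,40,0,0,0,0],
    [50,0,40,0,0,0,0],
    [50,0,40,0,0,0,0],
    [50,0,40,0,0,0,0],
    [50,0,0,0,0,0,0]
  ]
}}

```text
time_s: 39.55
tool_pos: [0.6232, -0.2132, 0.2048]
tool_rot: [-180.0, -0.3, 10.7]
force: [-0.4, -1.7, 0.2]
grip_width: 0.0497
```

Run:
```python
from h import *
rows([]);level();tins()
a=env.read_camera('scene')[:,:,::-1];b=env.read_camera('top')[:,:,::-1]
a=cv2.resize(a[230:330,270:400],(780,320),interpolation=cv2.INTER_CUBIC);b=cv2.resize(b[155:255,220:420],(780,280)[::1],interpolation=cv2.INTER_CUBIC)
cv2.imwrite('pics/fin.png',np.vstack([a,b]))
```

```text
now [-0.0713 -0.1974] 90.46 z 0.2048 t 39.55 w 0.0497 F [-0.4 -1.7  0.2] q [-26.  29.  60.  85. -26.  80. -44.]
rotvec to level [-0.001 -0.005  0.   ] q [-26.  29.  60.  85. -26.  80. -44.] p [ 0.6232 -0.2132  0.2048] [-180.    -0.3   10.7]
tin? 871 284 199 [0.6322 0.0954 0.066 ] [-0.0026  0.1036]
tin? 873 249 206 [0.6149 0.1782 0.066 ] [-0.0035  0.1881]
```

View pics/fin.png

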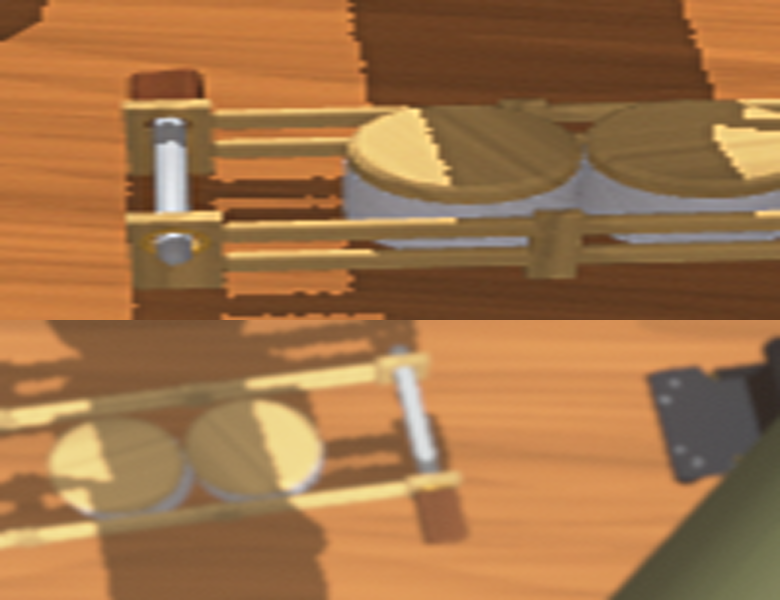

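The final pictures show the rod through both holes, with its handle against the near post and its tip out of the far post. Both tins stand in the lane behind it and the arm is clear.

```bash
python3 -c "
from cell import env
print(env.sign_off())"
```

```text
the job is handed in; nothing more can be done
None
```

The job is done and handed in at about 40 s of robot time. I drew the rod out and laid it beside the rack. Then I pushed the only two bamboo-lidded canisters into the lane with the open fingers, without lifting or tipping them. Last, I put the rod back from the near side and let go.

**Last checks:**
- **Canisters:** the top camera puts them at rack y of about 0.104 m and 0.188 m, and x of about −0.003 m, both upright.
- **Rod:** the scene and top pictures show it through both holes, with its tip out of the far post and its handle against the near post. I felt about 4.5 N when the handle met the post.
- **Robot:** it was clear of everything at the end.
- **Bystanders:** I never touched the mug, shaker or baster bulb, but I did not measure their positions again at the end.

**What disagreed or went wrong:**
- **Hole position:** the camera views differed by up to 8 mm across the rod. I settled it by comparing the rod with the holes in the same scene picture, and it went in without resistance.
- **Rod depth:** the handle met the post about 8 mm further in than I had worked out, so my rack x is probably a few millimetres off. The pictures agree with the contact.
- **Arm stall:** the arm hit joint limits once before the first push, and I recovered by turning the tool the other way.

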